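# Shim the filter plate holder tight

### The job

Take up the slack in the steel plate holder. First stand white spacer plates from the rack side by side in the gap between the sprung pressure plate and the end stop, one or two as the gap needs (leave an unused one in the rack). Then pull the long wedge out of its cup and push it tip down into the space left, flat face against the end stop, until the stack feels tight and the pressure plate has gone back about 3 mm, not to its limit; finish while still gripping the wedge and holding it pressed down, with bottle, beaker and spanner undisturbed.

Things in the scene. Friction and masses are not known exactly. Their poses are not given: they have to be found in the camera images.
- holder: Fixed steel plate holder. Origin: underside of its bed, on the table. +y runs along it from the spring block to the end stop, x across it. Bed 100 mm (x), y -105 to +85 mm, top 12 mm above the origin; spacers stand on it. Pressure plate at y = -20 mm, the gap beyond it (+y), open above and at both x sides. Highest part: the pressure plate, 103 mm above the bed (115 above the table).
- carriage (a joint): How far (m) the sprung pressure plate with the cassettes has been pushed back, towards holder -y: 0 slack, limit 0.008. Springs: 3 N per mm from 0. Tight from 0.0015 to 0.0065; 0.003 is ideal, roughly 8 to 17 N of downward push on the wedge.
- carriage_face (a point): Centre of the lower edge of the pressure plate's face that looks into the gap (holder +y), at bed height; the face is 40 mm wide (holder x), narrower than a spacer, and 103 mm high. It moves with the plate.
- stop: Steel end stop, fixed, its place along the bed differs from run to run. Origin: centre of the lower edge of its face to the gap (faces holder -y), at bed height; axes as the holder's. Face 40 mm wide, 95 mm high; block 20 mm thick, low foot behind. Gap from carriage_face to here along y: 26 to 44 mm; up to 33 mm takes one spacer and the wedge, above that two and the wedge.
- rack: Fixed aluminium rack, 90 mm (x) by 110 mm (y), base 10 mm thick. It holds the two spacers upright, at y = -24 and +24 mm, between guide walls that reach 50 mm above the table. A spacer must be lifted 40 mm to come free.
- spacer_a: White plastic spacer plate, loose, 100 g, upright in the rack. Origin: centre of its underside. 50 mm wide (x), 12 mm thick (y), 95 mm high, no handle. Grip it from above across its 50 mm width, in its upper part: in the gap it stands out 5 mm past plate and stop on both x sides, so the fingers have room there.
- spacer_b: The second spacer plate, identical to spacer_a.
- cup: Fixed upright steel cup, 64 mm (x) by 60 mm (y), rim 76 mm above the table, floor 8 mm thick, that holds the wedge upright, tip down, with about 1 mm of play (it may lean 0.03 rad). The wedge must be lifted 68 mm to come free.
- wedge: Loose steel wedge, 200 g, tip down in the cup, axes as the cup's. Origin: tip level, under the handle's centre. Blade z 0 to 90 mm, 40 mm wide (x). Flat upright face at y = +13 mm (goes against the stop, wedge +y along holder +y); other face slopes from y = +9 mm at the tip to -13 mm at z = 90. Handle z 90 to 140 mm, 24 mm wide (x), 20 mm thick (y): grip from above across the 24 mm.
- bottle: Bystander: closed glass bottle with cap, 70 mm across, 150 mm high, origin under its centre. Leave alone.
- beaker: Bystander: glass beaker, 64 mm across, 70 mm high, origin under its centre. Leave alone.
- spanner: Bystander: steel spanner 150 mm long lying flat between holder and robot. Leave alone.

How it is judged:
On the way, in this order (a step that is already met when the one before it is completed fails the run):
1. a spacer stands upright in the gap, let go ((((x of spacer_a in the frame of holder between -0.018 and 0.018 m and y of spacer_a in the frame of holder between -0.03 and 0.03 m and z of spacer_a in the frame of holder between 0.007 and 0.018 m and angle between spacer_a's own z axis and vertical below 0.12 rad and angle between the y axis of spacer_a and the y axis of holder, either way round below 0.2 rad) and contact force between the fingers and spacer_a below 0.2 N) or ((x of spacer_b in the frame of holder between -0.018 and 0.018 m and y of spacer_b in the frame of holder between -0.03 and 0.03 m and z of spacer_b in the frame of holder between 0.007 and 0.018 m and angle between spacer_b's own z axis and vertical below 0.12 rad and angle between the y axis of spacer_b and the y axis of holder, either way round below 0.2 rad) and contact force between the fingers and spacer_b below 0.2 N))), for 0.2 s.
2. then the wedge is pulled up out of its cup by the gripper (((x of spacer_a in the frame of holder between -0.018 and 0.018 m and y of spacer_a in the frame of holder between -0.03 and 0.03 m and z of spacer_a in the frame of holder between 0.007 and 0.018 m and angle between spacer_a's own z axis and vertical below 0.12 rad and angle between the y axis of spacer_a and the y axis of holder, either way round below 0.2 rad) or (x of spacer_b in the frame of holder between -0.018 and 0.018 m and y of spacer_b in the frame of holder between -0.03 and 0.03 m and z of spacer_b in the frame of holder between 0.007 and 0.018 m and angle between spacer_b's own z axis and vertical below 0.12 rad and angle between the y axis of spacer_b and the y axis of holder, either way round below 0.2 rad)) and contact force between the fingers and wedge above 0.5 N and z of wedge in the frame of cup above 0.08 m), for 0.2 s.
At the end, for the whole second after the job is handed in: 1 or 2 spacers upright on the bed in the gap (18 mm, 0.12 rad), any other within 30 mm of its start; wedge upright, still gripped, at rest, tip 10 mm or more into the gap, flat face on the stop (over 1 N), pressure plate pushed back 1.5 to 6.5 mm and not touched by the robot (((x of spacer_a in the frame of holder between -0.018 and 0.018 m and y of spacer_a in the frame of holder between -0.03 and 0.03 m and z of spacer_a in the frame of holder between 0.007 and 0.018 m and angle between spacer_a's own z axis and vertical below 0.12 rad and angle between the y axis of spacer_a and the y axis of holder, either way round below 0.2 rad) or (x of spacer_b in the frame of holder between -0.018 and 0.018 m and y of spacer_b in the frame of holder between -0.03 and 0.03 m and z of spacer_b in the frame of holder between 0.007 and 0.018 m and angle between spacer_b's own z axis and vertical below 0.12 rad and angle between the y axis of spacer_b and the y axis of holder, either way round below 0.2 rad)) and ((x of spacer_a in the frame of holder between -0.018 and 0.018 m and y of spacer_a in the frame of holder between -0.03 and 0.03 m and z of spacer_a in the frame of holder between 0.007 and 0.018 m and angle between spacer_a's own z axis and vertical below 0.12 rad and angle between the y axis of spacer_a and the y axis of holder, either way round below 0.2 rad) or distance of spacer_a from where it was at the start of the episode below 0.03 m) and ((x of spacer_b in the frame of holder between -0.018 and 0.018 m and y of spacer_b in the frame of holder between -0.03 and 0.03 m and z of spacer_b in the frame of holder between 0.007 and 0.018 m and angle between spacer_b's own z axis and vertical below 0.12 rad and angle between the y axis of spacer_b and the y axis of holder, either way round below 0.2 rad) or distance of spacer_b from where it was at the start of the episode below 0.03 m) and value of joint carriage between 0.0015 and 0.0065 m and x of wedge in the frame of stop between -0.02 and 0.02 m and y of wedge in the frame of stop between -0.022 and -0.008 m and z of wedge in the frame of stop between 0.001 and 0.085 m and angle between wedge's own z axis and vertical below 0.12 rad and contact force between wedge and stop above 1 N and contact force between the fingers and wedge above 1 N and contact force between each of the arm, the fingers and carriage below 0.5 N and linear speed of wedge below 0.01 m/s); the arm keeps its last pose, push and grip.
It fails at once if the bottle is shoved or tipped (over 30 mm or 0.4 rad) (distance of bottle from where it was at the start of the episode above 0.03 m or angle between bottle's own z axis and vertical above 0.4 rad).
It fails at once if the beaker is shoved or tipped (over 30 mm or 0.4 rad) (distance of beaker from where it was at the start of the episode above 0.03 m or angle between beaker's own z axis and vertical above 0.4 rad).
It fails at once if the spanner is shoved (over 30 mm) (distance of spanner from where it was at the start of the episode above 0.03 m).
It also fails if it takes over 72 s, if anything falls off the work surface, if the arm or the gripper's body presses on something with over 40 N, if the wrist force passes 120 N, or if a joint passes its speed limit or range.

### The arm

A 6-joint arm with a two-finger parallel gripper is mounted at the origin on the work surface. World frame = base frame: x ahead of the robot, y to its left, z up, the work surface at z = 0. Lengths are in m, angles in rad, forces in N, time in s.
With the tool pointing down it reaches from about 0.3 to 0.775 m from the base axis. Payload 14.6 kg.
Tool frame: the origin (TCP) lies on the centre line of the jaws, within the pads' length; the fingertips stand ahead of it and the grasp point (between the pads) lies 8 mm behind it (manip.tcp_to_tips is the y of the fingertips in the tool frame, in m); y points along the fingers, x is the direction in which the jaws open and shut, and the axes are right-handed (so a half turn about y gives the same grasp; the last joint's range is limited). The gripper opens to 94 mm and grips with 3 to 60 N. Pads are 16 mm wide; open, the fingers measure 119 mm over their backs; the gripper's body (75 mm by 177 mm) begins 78 mm behind the grasp point.
Start: joints at [-1.345, 0.3, 1.521, -0, 1.321, -0.067], TCP at [0.159, -0.527, 0.216] pointing down, gripper open.
Joint ranges: [-3.03, 3.03], [-0.79, 2.21], [0.23, 2.52], [-1.04, 4.18], [0, 3.07], [-2.55, 2.55]. Speed limits (rad/s): [2.22, 2.22, 2.57, 3.14, 3.14, 3.14].

### API

Orientations are given as a rotation vector (axis times angle).
In Python, from plant import manip gives the robot as it stands. The module is installed in compiled form; this text tells all that it offers.
- The arm moves only by the tool apply_moves, never from a script. Its argument "moves" is text: rows parted by semicolons, each of 7 numbers parted by spaces: the shift along the world's x, y, z in mm, then the turn, a rotation vector about the world's x, y, z in degrees, then the finger opening in mm, from 0 to 94. In form: tx ty tz rx ry rz jaw; .... A call has 1 to 8 rows; each row shifts and turns the commanded pose from where the row before left it; what a row does not reach is not made up. A row lasts 1/10 s, in which the tool goes at most 50 mm and 8.59 degrees, less where a joint would pass 70% of its speed; a pose out of reach is approached as far as the arm can. A call is refused whole if a number of a shift passes 50 or a number of a turn 8.59, either way. A call with a gripper value outside its range is refused whole. The fingers move at their own pace and stop on an object; "grip_force" is the grip in N (left out, the last holds). Time passes only in rows, so rows that do not move let the fingers close. It gives the time, the measured TCP pose, the force and the opening at its end, in the units of the state.
- manip.sense(): the state, without advancing time (a new reading comes with each control period).
- manip.camera(name): name is "side" or "top"; returns the picture (384x512x3 uint8, red, green, blue); there is no depth.
- manip.get_calibration(name): a dict with "camera_matrix" (3x3 intrinsics, pixels), "rvec" (rotation vector, rad) and "tvec" (3), from world to camera coordinates, as OpenCV has them. Camera axes: x right, y down, z forward; pixel columns grow to the right and rows downward; lengths in m; the calibration is good to about 2 mm. A picture is of the moment at which its call begins. get_calibration takes no time and is no camera call.
- manip.hand_in(): hands the job in, once; it reports no verdict.
The state is a dict: "clock": time; "joint_pos": joint angles; "joint_vel": joint speeds; "tau": joint torques, N m; "tcp_pos": TCP position; "eef_rot": TCP orientation; "ft_force": force on the tool from outside, world axes, zero at the start; "torque": the same for the moment, N m; "width": opening from 0.0 (shut) to 1.0 (fully open).
Only numpy, scipy, OpenCV 4.12 (cv2) and the standard library are available. Lean on these libraries where they do the work, as an engineer would, in place of code of your own. Each camera call takes 0.05 s, during which the arm holds its last target.

## Working session

There is one attempt and no reset: what is moved stays moved. The work goes in short steps, Python scripts to look and compute and a tool call to move; the robot and the scene stay as the last step left them, time stands still between calls to the robot, and variables do not carry over. Pictures are saved under pics/ and viewed, and the job is handed in when it is done.

Besides the shell and the picture viewer there is one more tool, called after "Emit:" by a JSON object that holds its "op" and its "data". apply_moves: Moves the arm, as the interface text tells. Its arguments: {"type":"object","properties":{"moves":{"type":"string"},"grip_force":{"type":"number"}},"required":["moves"]}

```bash
mkdir -p pics; python3 - <<'E'
from plant import manip
import cv2,numpy as np
for n in("side","top"):
    im=manip.camera(n);cv2.imwrite(f"pics/{n}0.png",im[:,:,::-1]);np.save(f"{n}0.npy",im)
    c=manip.get_calibration(n);print(n,c)
s=manip.sense();print(s,manip.tcp_to_tips)
E
```

```text
side {'camera_matrix': array([[477.06315127,   0.        , 259.09361917],
       [  0.        , 477.06315127, 193.77736768],
       [  0.        ,   0.        ,   1.        ]]), 'rvec': array([ 0.2918799 , -2.70438812,  1.32784037]), 'tvec': array([0.54388799, 0.12540934, 0.96863329])}
top {'camera_matrix': array([[393.84265154,   0.        , 260.97566186],
       [  0.        , 393.84265154, 188.08922883],
       [  0.        ,   0.        ,   1.        ]]), 'rvec': array([ 2.16343627, -2.16108276,  0.05739673]), 'tvec': array([-0.04683022,  0.54266419,  0.97853551])}
{'clock': 0.1, 'joint_pos': array([-1.34459962e+00,  3.00411891e-01,  1.52146990e+00,  4.42772267e-06,
        1.32068890e+00, -6.66142307e-02]), 'joint_vel': array([-3.86028296e-04, -8.14964605e-04,  5.13447292e-05,  1.35615168e-03,
       -1.38123796e-03,  1.30032524e-03]), 'tau': array([ 9.91699417e-04, -5.32642615e+01, -3.53283834e+01,  7.09692668e-02,
        2.34675634e-02, -5.52034885e-05]), 'tcp_pos': array([ 0.1587    , -0.5263958 ,  0.21596583]), 'eef_rot': array([-1.33295033,  0.99136516, -0.99013298]), 'ft_force': array([ 0.211999  , -0.69899904,  0.05763286]), 'torque': array([ 0.01016471, -0.00011157, -0.04269659]), 'width': 1.0034223995033944} 0.011
```

```bash
python3 - <<'E'
import cv2
for n in("side","top"):
    im=cv2.imread(f"pics/{n}0.png");cv2.imwrite(f"pics/{n}0b.png",cv2.resize(im,(800,600),interpolation=cv2.INTER_CUBIC))
E
```

```text
(no output)
```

View pics/side0b.png

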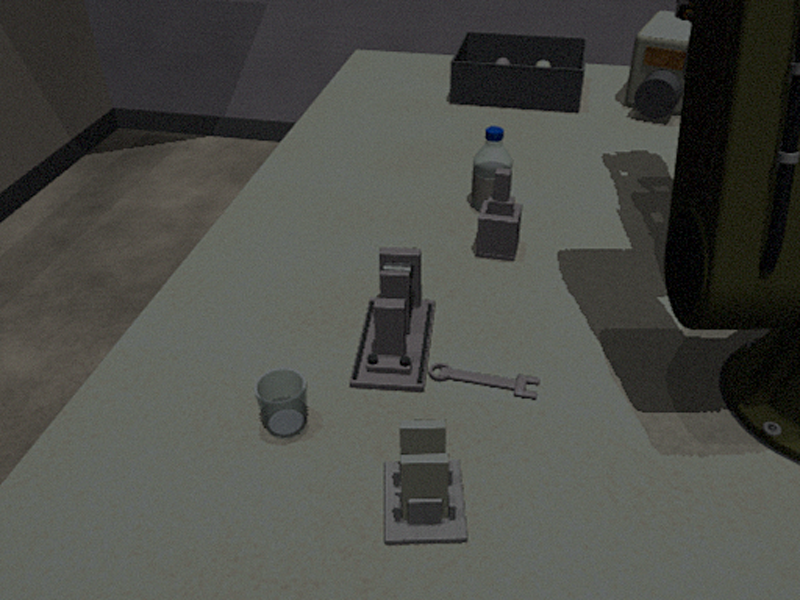

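View pics/top0b.png

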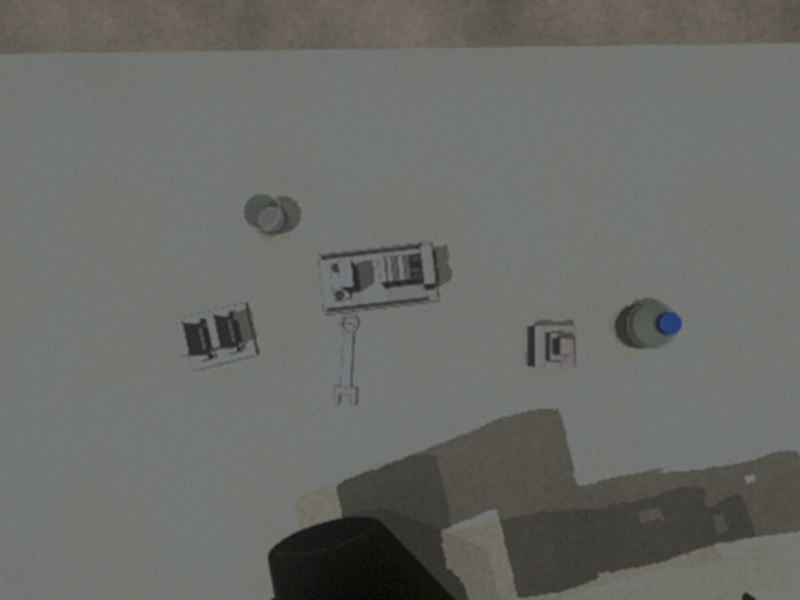

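```bash
cat > h.py <<'E'
import cv2,numpy as np
from plant import manip
def cal(n):
    c=manip.get_calibration(n);return c["camera_matrix"],np.array(c["rvec"],float),np.array(c["tvec"],float)
def proj(n,P):
    K,r,t=cal(n);return cv2.projectPoints(np.atleast_2d(np.array(P,float)),r,t,K,None)[0][:,0]
def back(n,uv,z):
    K,r,t=cal(n);R=cv2.Rodrigues(r)[0];C=-R.T@t
    d=R.T@np.linalg.inv(K)@np.array([uv[0],uv[1],1.]);return C+d*(z-C[2])/d[2]
def crop(n,u0,v0,w,h,s,name,im=None,g=1.8):
    im=manip.camera(n) if im is None else im
    c=im[v0:v0+h,u0:u0+w,::-1].astype(float)/255
    c=(np.clip(c**(1/g)*1.1,0,1)*255).astype(np.uint8)
    c=cv2.resize(c,None,fx=s,fy=s,interpolation=cv2.INTER_CUBIC)
    st=10
    for u in range((u0+st-1)//st*st,u0+w,st):
        cv2.line(c,(int((u-u0+.5)*s),0),(int((u-u0+.5)*s),5),(0,0,255),1)
        if u%20==0: cv2.putText(c,str(u),(int((u-u0+.5)*s)-10,16),0,.35,(0,0,255),1)
    for v in range((v0+st-1)//st*st,v0+h,st):
        cv2.line(c,(0,int((v-v0+.5)*s)),(5,int((v-v0+.5)*s)),(0,0,255),1)
        if v%20==0: cv2.putText(c,str(v),(6,int((v-v0+.5)*s)+4),0,.35,(0,0,255),1)
    cv2.imwrite(f"pics/{name}.png",c)
E
python3 - <<'E'
from h import *
t=np.load("top0.npy");s=np.load("side0.npy")
crop("top",195,145,100,65,8,"t_hold",t)
crop("top",105,185,70,55,10,"t_rack",t)
crop("top",325,185,60,60,10,"t_cup",t)
crop("side",215,145,75,110,5.4,"s_hold",s)
crop("side",235,260,75,95,6,"s_rack",s)
crop("side",290,95,60,80,7,"s_cup",s)
E
```

```text
(no output)
```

View pics/t_hold.png

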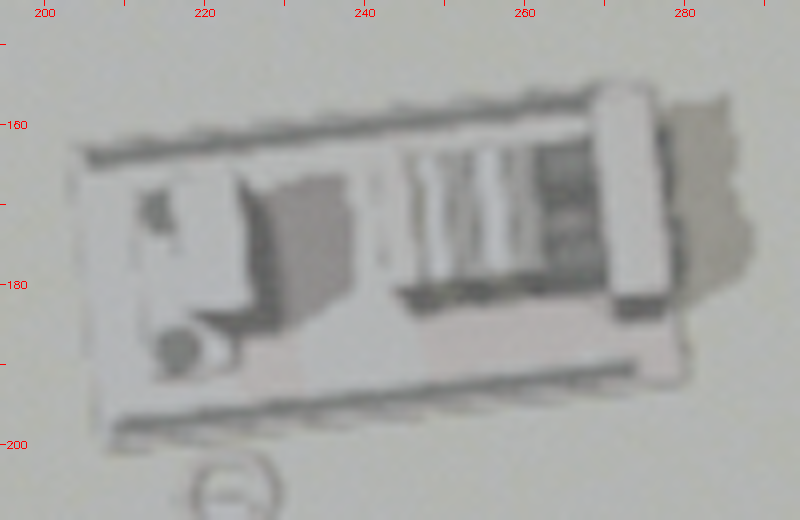

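View pics/t_rack.png

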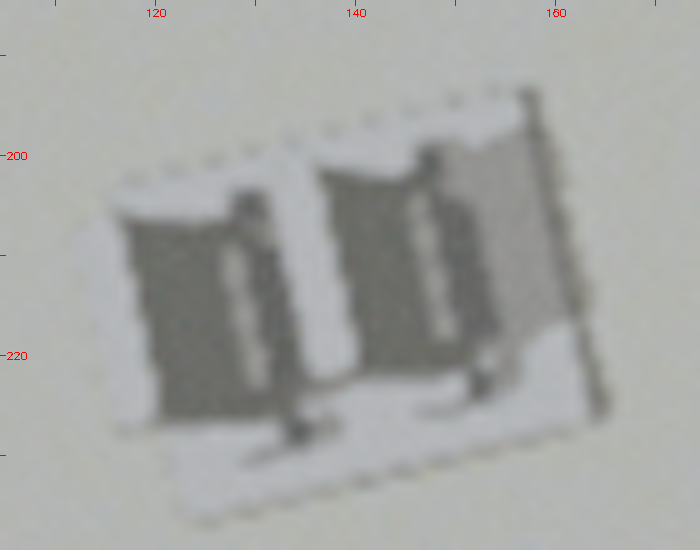

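View pics/t_cup.png

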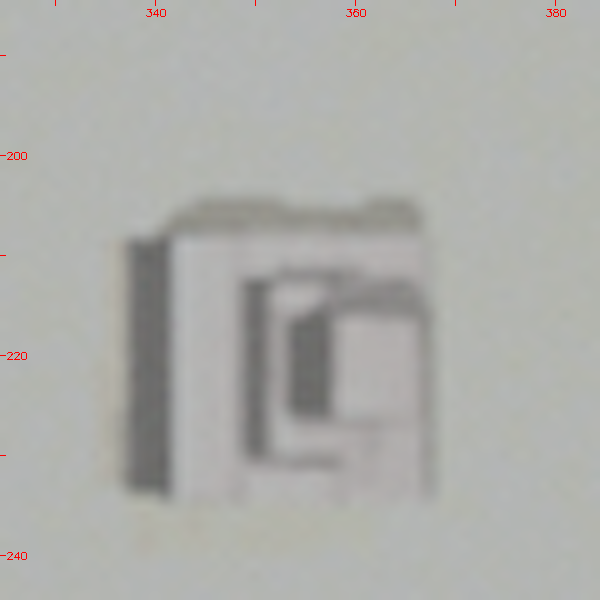

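View pics/s_hold.png

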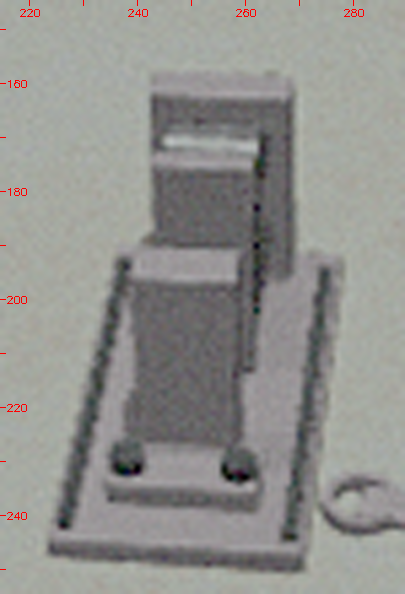

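View pics/s_rack.png

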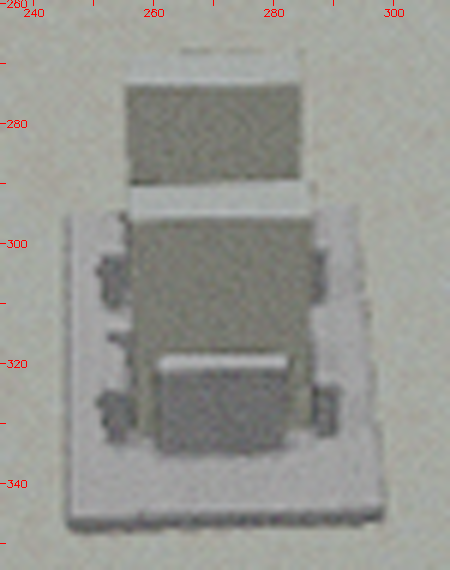

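View pics/s_cup.png

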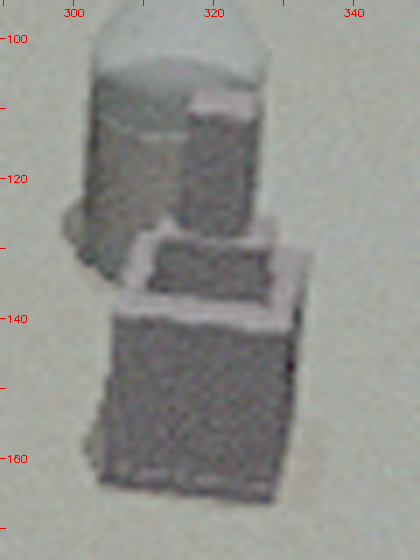

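```bash
python3 - <<'E'
from h import *
np.set_printoptions(precision=4,suppress=True)
for n in("top","side"):
    K,r,t=cal(n);R=cv2.Rodrigues(r)[0];print(n,-R.T@t,R[2])
def P(n,uv,z):print(n,uv,z,back(n,uv,z)*1000)
print("bed");
for uv in[(203.5,162.5),(208,200.5),(280.5,192)]:P("top",uv,.012)
for uv in[(224.5,245.5),(272,248)]:P("side",uv,.012)
print("cup rim .076")
for uv in[(342,208),(367,208),(342,234.5),(367.5,234)]:P("top",uv,.076)
for uv in[(306,138),(331.5,141),(334,131)]:P("side",uv,.076)
print("handle top .148")
for uv in[(358,216),(366.5,216),(358,226.5),(366.5,226.5)]:P("top",uv,.148)
for uv in[(316.5,109.5),(325.5,111.5),(327.5,108.5),(318,107)]:P("side",uv,.148)
print("rack base .01")
for uv in[(116,204),(158,193),(164,226),(125,237)]:P("top",uv,.010)
for uv in[(246,345),(298,344)]:P("side",uv,.010)
print("spacer tops .105")
for uv in[(256,296),(286,295.5),(256,291),(286,290),(255.5,274),(284.5,274)]:P("side",uv,.105)
E
```

```text
top [ 0.4574 -0.0785  1.0192] [ 0.0852  0.0323 -0.9958]
side [0.3647 0.7919 0.6998] [ 0.1866 -0.7703 -0.6098]
bed
top (203.5, 162.5) 0.012 [610.2895 103.4746  12.    ]
top (208, 200.5) 0.012 [511.6048  90.3606  12.    ]
top (280.5, 192) 0.012 [533.5364 -95.97    12.    ]
side (224.5, 245.5) 0.012 [606.5186 109.0569  12.    ]
side (272, 248) 0.012 [508.5152  96.2193  12.    ]
cup rim .076
top (342, 208) 0.076 [ 490.5384 -240.9333   76.    ]
top (367, 208) 0.076 [ 490.6175 -299.9226   76.    ]
top (342, 234.5) 0.076 [ 427.8983 -239.9954   76.    ]
top (367.5, 234) 0.076 [ 429.2802 -299.8478   76.    ]
side (306, 138) 0.076 [ 490.888  -244.3371   76.    ]
side (331.5, 141) 0.076 [ 426.6203 -242.2401   76.    ]
side (334, 131) 0.076 [ 425.4875 -292.6389   76.    ]
handle top .148
top (358, 216) 0.148 [ 470.5451 -263.1124  148.    ]
top (366.5, 216) 0.148 [ 470.582 -281.583  148.   ]
top (358, 226.5) 0.148 [ 447.6497 -262.6914  148.    ]
top (366.5, 226.5) 0.148 [ 447.7022 -281.1208  148.    ]
side (316.5, 109.5) 0.148 [ 470.8287 -263.361   148.    ]
side (325.5, 111.5) 0.148 [ 448.0852 -257.1913  148.    ]
side (327.5, 108.5) 0.148 [ 445.059 -273.625  148.   ]
side (318, 107) 0.148 [ 468.8934 -277.1157  148.    ]
rack base .01
top (116, 204) 0.01 [502.4464 330.4798  10.    ]
top (158, 193) 0.01 [531.0782 221.2159  10.    ]
top (164, 226) 0.01 [445.9701 203.5172  10.    ]
top (125, 237) 0.01 [417.4967 304.1087  10.    ]
side (246, 345) 0.01 [504.8841 331.168   10.    ]
side (298, 344) 0.01 [419.8835 310.9335  10.    ]
spacer tops .105
side (256, 296) 0.105 [492.0742 302.9225 105.    ]
side (286, 295.5) 0.105 [445.3592 291.9844 105.    ]
side (256, 291) 0.105 [494.4279 292.8246 105.    ]
side (286, 290) 0.105 [447.3963 280.7393 105.    ]
side (255.5, 274) 0.105 [503.6453 256.9757 105.    ]
side (284.5, 274) 0.105 [456.0639 246.9729 105.    ]
```

```bash
python3 - <<'E'
from h import *
t=np.mean([np.load("top0.npy").astype(float)]+[manip.camera("top").astype(float) for _ in range(4)],0)
s=np.mean([np.load("side0.npy").astype(float)]+[manip.camera("side").astype(float) for _ in range(4)],0)
np.save("topm.npy",t);np.save("sidem.npy",s)
def st(i,u,v,w,h):
    c=i[v:v+h,u:u+w];lo,hi=np.percentile(c,1),np.percentile(c,99);return np.clip((i-lo)/(hi-lo),0,1)*255
crop("top",208,155,50,36,16,"t_gap",st(t,208,155,50,36),1)
crop("side",230,150,50,90,6.5,"s_gap",st(s,230,150,50,90),1)
E
```

```text
(no output)
```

View pics/t_gap.png

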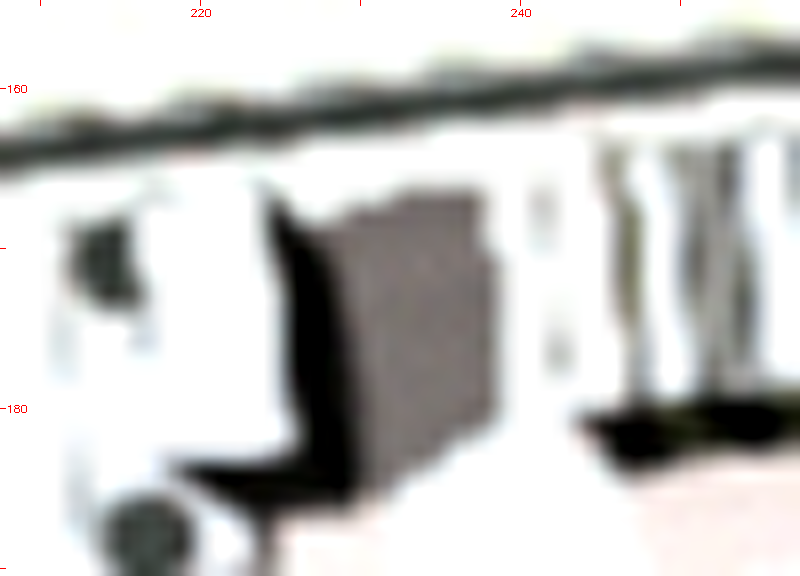

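View pics/s_gap.png

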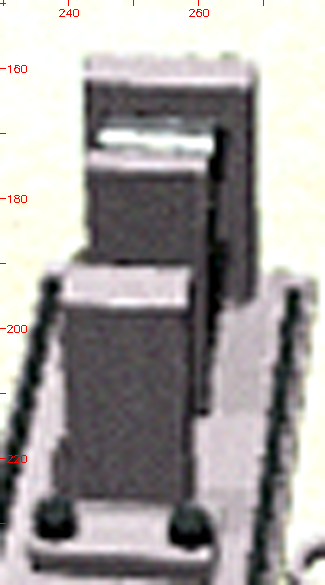

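```bash
cat > fit.py <<'E'
from h import *
from scipy.optimize import least_squares
np.set_printoptions(precision=4,suppress=True)
T,S="top","side"
# holder obs: cam, uv, (x,y,z) with y 's' offset flag
H=[(T,(203.5,162.5),(50,85,12),0),(T,(208,200.5),(-50,85,12),0),(T,(280.8,192),(-50,-105,12),0),
(S,(224.5,245.5),(50,85,12),0),(S,(272,248),(-50,85,12),0),
(T,(223.8,165.5),(20,0,107),1),(T,(226.2,183),(-20,0,107),1),(T,(230,186),(-20,0,12),1),
(S,(240.5,190.5),(20,0,107),1),(S,(258.5,191),(-20,0,107),1),(S,(239,196.3),(20,20,107),1),(S,(257.8,197),(-20,20,107),1),
(S,(242.6,174.5),(20,-20,115),0),(S,(261.3,176),(-20,-20,115),0),(S,(260.3,213),(-20,-20,12),0)]
C=[(T,(342,208),(32,30,76)),(T,(367,208),(32,-30,76)),(T,(342,234.5),(-32,30,76)),(T,(367.5,234),(-32,-30,76)),
(S,(306,138),(32,30,76)),(S,(331.5,141),(-32,30,76)),(S,(334,131),(-32,-30,76))]
R=[(T,(116,204),(45,55,10)),(T,(158,193),(45,-55,10)),(T,(164,226),(-45,-55,10)),(T,(124,237),(-45,55,10)),
(S,(246,345),(45,55,10)),(S,(298,344),(-45,55,10)),
(S,(256,296),(25,30,105)),(S,(286,295.5),(-25,30,105)),(S,(255.5,274),(25,-18,105)),(S,(284.5,274),(-25,-18,105))]
W=[(T,(358,216),(12,10,148)),(T,(366.5,216),(12,-10,148)),(T,(358,226.5),(-12,10,148)),(T,(366.5,226.5),(-12,-10,148)),
(S,(316.5,109.5),(12,10,148)),(S,(325.5,111.5),(-12,10,148)),(S,(327.5,108.5),(-12,-10,148)),(S,(318,107),(12,-10,148))]
def pose(q,P):
    c,s=np.cos(q[2]),np.sin(q[2]);P=np.array(P,float)/1000
    return np.c_[q[0]+c*P[:,0]-s*P[:,1],q[1]+s*P[:,0]+c*P[:,1],P[:,2]]
def res(p,sep=False):
    h,c,r,w,st,oT,oS=p[:3],p[3:6],p[6:9],p[9:12],p[12],p[13:15],p[15:17]
    out=[]
    for q,L in((h,H),(c,C),(r,R),(w,W)):
        P=[(o[2][0],o[2][1]+(st*1000 if len(o)>3 and o[3] else 0),o[2][2]) for o in L]
        X=pose(q,P)
        e=np.array([proj(o[0],x)[0]+(oT if o[0]==T else oS)-o[1] for o,x in zip(L,X)])
        out.append(e)
    if sep:return out
    return np.r_[np.concatenate(out).ravel(),oT/1,oS/1]
p0=np.r_[.57,0,.12,.46,-.27,0,.475,.27,.24,.46,-.27,0,.015,0,0,0,0]
f=least_squares(res,p0,loss="soft_l1",f_scale=.7);p=f.x
if __name__=="__main__":
    for n,a in zip(("holder","cup","rack","wedge"),(0,3,6,9)):print(n,p[a:a+2]*1000,np.degrees(p[a+2]))
    print("stop y",p[12]*1000,"gap",p[12]*1000+20,"off",p[13:])
    for e in res(p,True):print(e.T)
    J=f.jac;cov=np.linalg.inv(J.T@J)*.25;print("sd",np.sqrt(np.diag(cov))*1000)
np.save("fit.npy",p)
E
python3 fit.py
```

```text
Traceback (most recent call last):
  File "fit.py", line 32, in <module>
    f=least_squares(res,p0,loss="soft_l1",f_scale=.7);p=f.x
  File "fit.py", line 27, in res
    e=np.array([proj(o[0],x)[0]+(oT if o[0]==T else oS)-o[1] for o,x in zip(L,X)])
                ~~~~^^^^^^^^
  File "h.py", line 6, in proj
    K,r,t=cal(n);return cv2.projectPoints(np.atleast_2d(np.array(P,float)),r,t,K,None)[0][:,0]
          ~~~^^^
  File "h.py", line 4, in cal
    c=manip.get_calibration(n);return c["camera_matrix"],np.array(c["rvec"],float),np.array(c["tvec"],float)
ValueError: time passes only in moves, steps and waits
```

Calibration calls seem limited within a script; cache it.

```bash
sed -i 's/^def cal(n):/_c={}\ndef cal(n):\n    if n not in _c: _c[n]=_cal(n)\n    return _c[n]\ndef _cal(n):/' h.py; time python3 fit.py; python3 -c "
from plant import manip;print(manip.sense()['clock'])"
```

```text
holder [571.1309  14.0231] 7.282697196257981
cup [ 459.3197 -269.5195] -0.25540635433031555
rack [475.8999 267.3843] 13.861697731814074
wedge [ 459.2358 -271.0964] -2.764553858852636
stop y 22.357628050929492 gap 42.35762805092949 off [0.3714 0.099  0.2604 0.3677]
[[-0.091  -0.2671  0.2651 -0.7393 -0.3931  0.2069 -0.2088  0.4757 -0.5515
   0.7613 -0.3199  0.5039 -0.2439 -0.1684  1.55  ]
 [ 0.2288  0.427  -0.4101 -1.2978 -1.1872  0.3206 -0.3388  0.3203 -0.0875
   0.2711  0.0517  0.2459  0.8771  0.1593  0.564 ]]
[[-0.1718  0.2558  0.1113  0.1884 -0.235  -0.1967 -0.1364]
 [-0.2864 -0.1406  0.2873  0.9911  1.2901  0.924  -0.9908]]
[[ 0.0108 -0.9698  0.4864 -0.871  -0.6789  0.8492 -0.2334  0.989  -0.0796
   0.6615]
 [-1.4289 -0.5504  0.327  -0.5104  0.4015 -0.0071  0.0745 -0.2363 -0.1752
  -0.9428]]
[[-0.2939  0.407  -0.6258  0.0963 -0.1846  0.5626 -0.1219 -0.2498]
 [-0.4325  0.027   0.0583  0.5282  0.6518 -0.2563 -0.9758 -0.5369]]
sd [  0.9109   1.2112   6.7651   1.0096   1.1373  13.2563   0.7959   0.8222
   8.3655   0.9315   1.1138  34.2737   0.9027 402.8125 351.0554 381.2902
 316.9244]
0.5
real	0m1.431s
user	0m1.851s
sys	0m0.134s
```

```bash
cat > ov.py <<'E'
from fit import *
def st(i,u,v,w,h):
    c=i[v:v+h,u:u+w];lo,hi=np.percentile(c,1),np.percentile(c,99);return np.clip((i-lo)/(hi-lo),0,1)**.6*255
def box(x0,x1,y0,y1,z0,z1):
    v=[(x,y,z) for x in(x0,x1) for y in(y0,y1) for z in(z0,z1)]
    return v,[(i,j) for i in range(8) for j in range(i) if bin(i^j).count("1")==1]
def over(cam,im,u0,v0,w,h,s,name,boxes,off):
    i=st(im,u0,v0,w,h);crop(cam,u0,v0,w,h,s,name,i,1);c=cv2.imread(f"pics/{name}.png")
    for q,b,col in boxes:
        V,E=box(*b);x=proj(cam,pose(q,V))+off
        for a,d in E:cv2.line(c,*[tuple(int(k) for k in ((x[m]-(u0,v0)+.5)*s)) for m in(a,d)],col,1)
    cv2.imwrite(f"pics/{name}.png",c)
if __name__=="__main__":
    t=np.load("topm.npy");s=np.load("sidem.npy");h=p[:3];ys=p[12]*1000
    B=[(h,(-50,50,-105,85,0,12),(0,200,0)),(h,(-20,20,ys,ys+20,12,107),(0,0,255)),(h,(-20,20,-20.1,-20,12,115),(255,0,0))]
    over(T,t,198,148,90,58,8.5,"ov_t",B,p[13:15]);over(S,s,215,150,75,105,5.7,"ov_s",B,p[15:17])
E
python3 ov.py
```

```text
(no output)
```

View pics/ov_t.png

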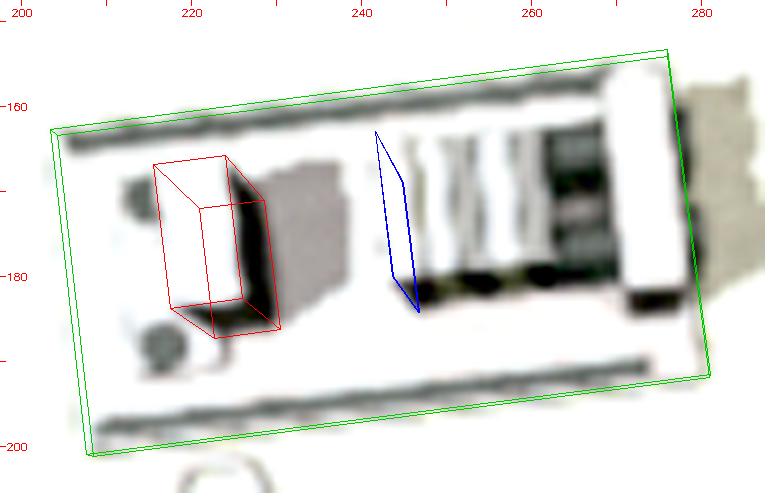

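View pics/ov_s.png

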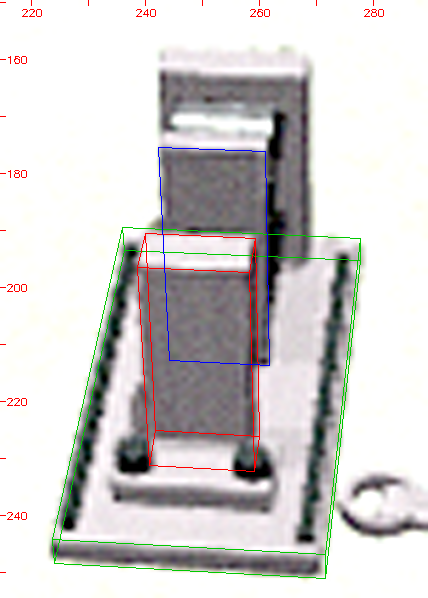

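```bash
cat > st.py <<'E'
import numpy as np,sys
from scipy.spatial.transform import Rotation as R
from plant import manip
np.set_printoptions(precision=2,suppress=True)
p=np.load("fit.npy")
def rp(): 
    s=manip.sense();M=R.from_rotvec(s["eef_rot"]).as_matrix()
    print("clk %.2f"%s["clock"],"tcp",s["tcp_pos"]*1000,"x",M[:,0],"y",M[:,1],"yaw %.2f"%np.degrees(np.arctan2(M[1,0],M[0,0])),"F",s["ft_force"],"T",s["torque"],"w",s["width"]*94,"j",s["joint_pos"])
    return s,M
def W(q,x,y):
    c,s=np.cos(q[2]),np.sin(q[2]);return np.array([q[0]*1000+c*x-s*y,q[1]*1000+s*x+c*y])
if __name__=="__main__":
    s,M=rp();h,c,r,w=p[:3],p[3:6],p[6:9],p[9:12]
    print("a",W(r,0,-24),"b",W(r,0,24),"rack yaw",np.degrees(r[2]));ys=p[12]*1000
    print("slot1",W(h,0,-13),"slot2",W(h,0,0),"wedge end",W(h,0,ys-13),"hold yaw",np.degrees(h[2]),"wedge",w)
E
python3 st.py
```

```text
clk 0.50 tcp [ 158.75 -526.57  216.42] x [ 0.29 -0.96 -0.  ] y [ 0.  0. -1.] yaw -73.22 F [ 0.06 -0.02 -0.28] T [-0.01  0.    0.  ] w 94.30827352353468 j [-1.34  0.3   1.52  0.    1.32 -0.07]
a [481.65 244.08] b [470.15 290.69] rack yaw 13.861697731814074
slot1 [572.78   1.13] slot2 [571.13  14.02] wedge end [569.94  23.31] hold yaw 7.282697196257981 wedge [ 0.46 -0.27 -0.05]
```

Emit:
{"op": "apply_moves", "data": {"moves": "16 38 0 0 0 4.4 94;16 38 0 0 0 4.4 94;16 38 0 0 0 4.4 94;16 38 0 0 0 4.4 94;16 38 0 0 0 4.4 94;16 38 0 0 0 4.4 94;16 38 0 0 0 4.4 94;16 38 0 0 0 4.4 94"}}

```text
clock: 1.3
tcp_pos: [0.287, -0.2211, 0.2166]
eef_rot: [-1.508, 0.517, -0.518]
ft_force: [0.9, -0.5, 0.3]
width: 0.998
```

Emit:
{"op": "apply_moves", "data": {"moves": "16 38 0 0 0 4.4 94;16 38 0 0 0 4.4 94;16 38 0 0 0 4.4 94;16 38 0 0 0 4.4 94;16 38 0 0 0 4.4 94;16 38 0 0 0 4.4 94;16 38 0 0 0 4.4 94;16 38 0 0 0 4.4 94"}}

```text
clock: 2.1
tcp_pos: [0.4151, 0.0833, 0.2166]
eef_rot: [-1.57, 0.035, -0.036]
ft_force: [1.0, -1.5, 0.2]
width: 1.001
```

Emit:
{"op": "apply_moves", "data": {"moves": "16 38 -15 0 0 4.4 94;16 38 -15 0 0 4.4 94;16 38 -15 0 0 4.1 94;16 38 -15 0 0 3.9 94;3 10 -10 0 0 0 94;0 0 0 0 0 0 94"}}

```text
clock: 2.7
tcp_pos: [0.4811, 0.244, 0.1448]
eef_rot: [-1.563, -0.19, 0.194]
ft_force: [-0.1, 0.4, 0.9]
width: 1.001
```

```bash
python3 - <<'E'
from st import *
import h
rp()
h.crop("top",80,150,110,100,7,"t1");h.crop("side",180,200,160,150,4.5,"s1")
E
```

```text
clk 2.70 tcp [481.08 244.02 144.76] x [ 0.97  0.24 -0.  ] y [-0. -0. -1.] yaw 14.03 F [-0.05  0.4   0.86] T [-0.04 -0.13 -0.02] w 94.11808110406655 j [ 0.4   0.35  1.63 -0.    1.16  0.16]
```

View pics/s1.png

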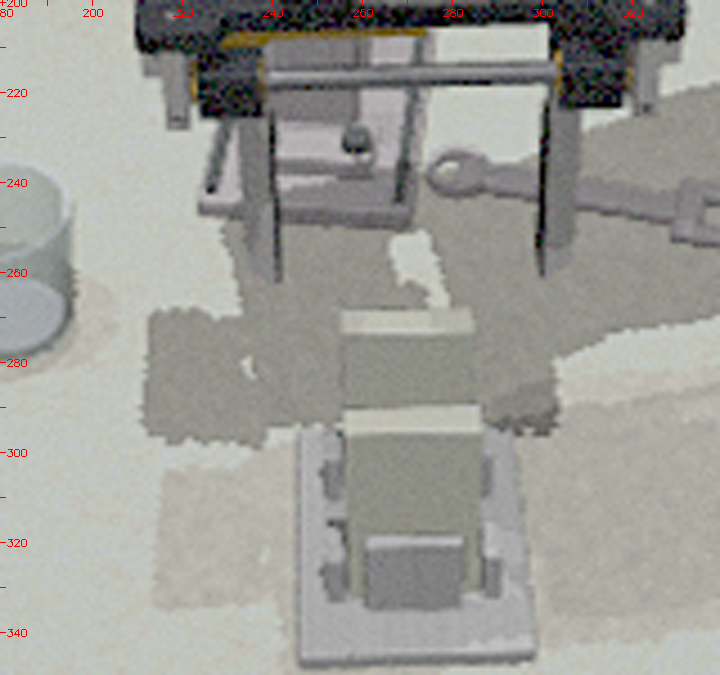

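View pics/t1.png

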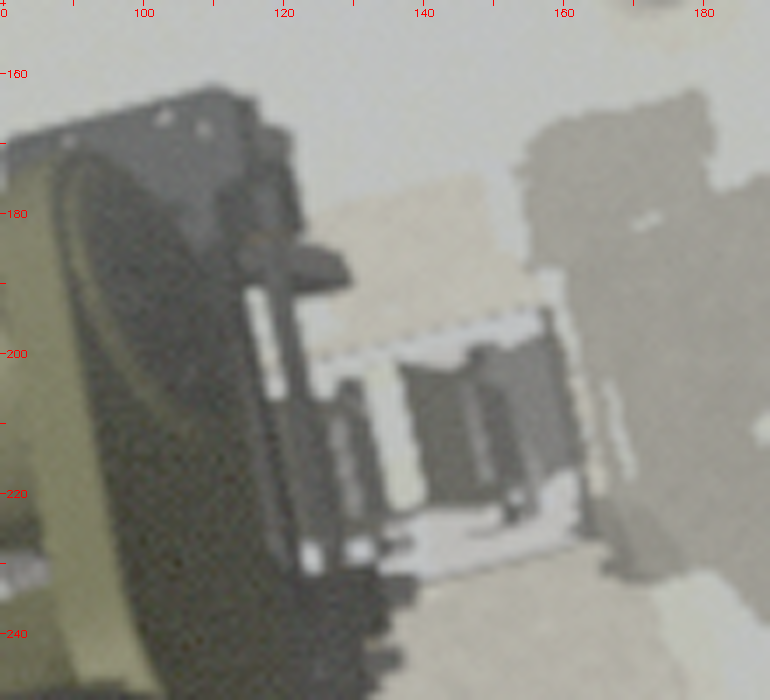

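Emit:
{"op": "apply_moves", "data": {"moves": "0 0 -25 0 0 0 94;0 0 -25 0 0 0 94;0 0 -20 0 0 0 80;0 0 0 0 0 0 60;0 0 0 0 0 0 46;0 0 0 0 0 0 46;0 0 0 0 0 0 46;0 0 0 0 0 0 46", "grip_force": 20}}

```text
clock: 3.6
tcp_pos: [0.482, 0.2435, 0.0772]
eef_rot: [-1.562, -0.192, 0.191]
ft_force: [-0.2, 0.0, 6.4]
width: 0.531
```

```bash
python3 - <<'E'
from st import *
import h
rp()
h.crop("top",80,150,110,100,7,"t2")
E
```

```text
clk 3.60 tcp [482.01 243.47  77.24] x [0.97 0.24 0.  ] y [ 0.  0. -1.] yaw 13.97 F [-0.17  0.04  6.43] T [-0.04 -0.34  0.03] w 49.90159818916671 j [ 0.4   0.43  1.69 -0.    1.02  0.16]
```

View pics/t2.png

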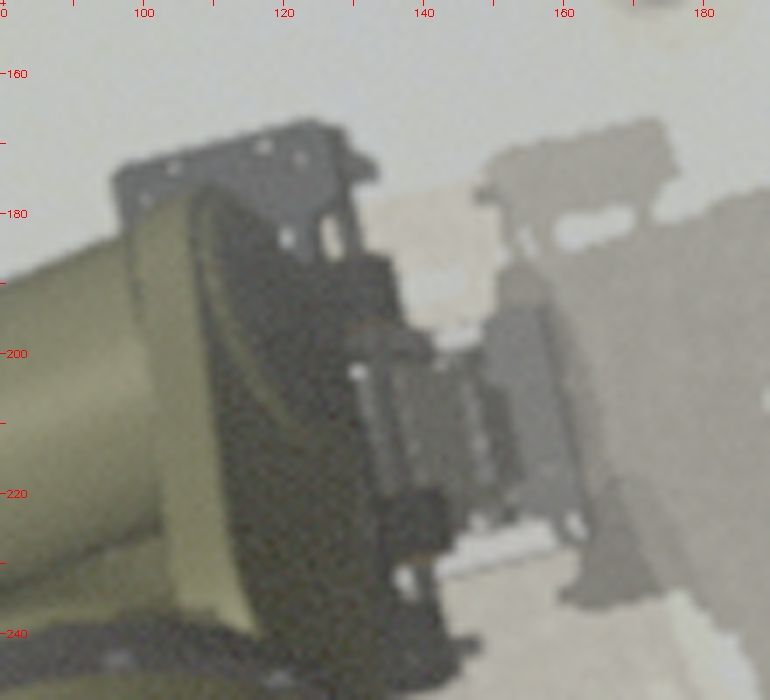

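Emit:
{"op": "apply_moves", "data": {"moves": "0 0 10 0 0 0 46;0 0 20 0 0 0 46;0 0 30 0 0 0 46;0 0 35 0 0 0 46;0 0 30 0 0 0 46;0 0 0 0 0 0 46;0 0 0 0 0 0 46", "grip_force": 25}}

```text
clock: 4.35
tcp_pos: [0.4816, 0.2434, 0.2017]
eef_rot: [-1.562, -0.192, 0.191]
ft_force: [-0.7, 1.1, -1.4]
width: 0.532
```

```bash
python3 - <<'E'
from st import *
import h
rp()
h.crop("side",180,200,160,150,4.5,"s3")
E
```

```text
clk 4.35 tcp [481.64 243.41 201.74] x [0.97 0.24 0.  ] y [ 0.  0. -1.] yaw 13.98 F [-0.72  1.07 -1.37] T [-0.06 -0.11 -0.01] w 49.96748214697417 j [0.4  0.29 1.57 0.   1.28 0.16]
```

View pics/s3.png

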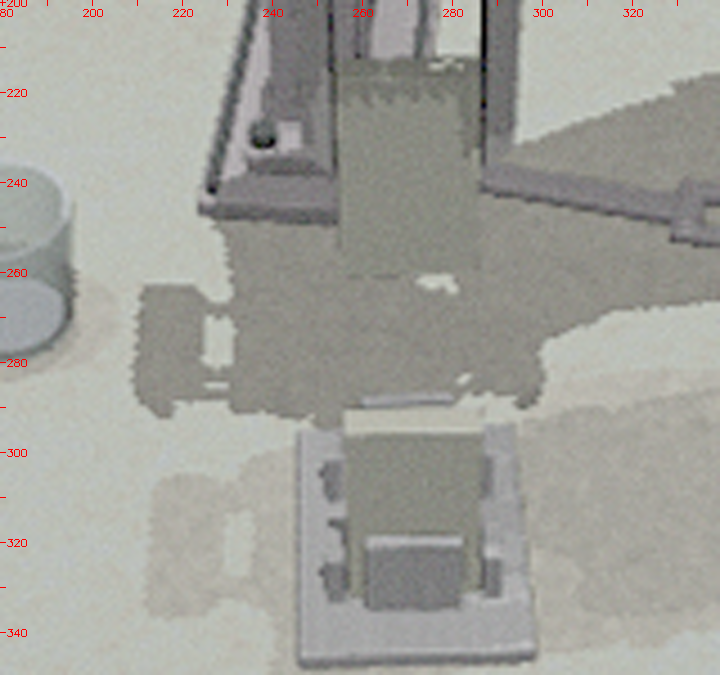

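Emit:
{"op": "apply_moves", "data": {"moves": "10 -30 0 0 0 -1.1 46;15 -40 0 0 0 -1.1 46;15 -40 0 0 0 -1.1 46;15 -40 0 0 0 -1.1 46;15 -40 0 0 0 -1.1 46;15 -37 0 0 0 -1.1 46;5.5 -10.5 0 0 0 0 46;0 0 0 0 0 0 46"}}

```text
clock: 5.2
tcp_pos: [0.5721, 0.0049, 0.2]
eef_rot: [-1.568, -0.098, 0.101]
ft_force: [-0.1, 0.1, -0.4]
width: 0.531
```

```bash
python3 - <<'E'
from st import *
import h
rp()
h.crop("side",190,100,130,160,4.5,"s4");h.crop("top",190,130,100,85,7,"t4")
E
```

```text
clk 5.20 tcp [572.11   4.86 199.99] x [ 0.99  0.13 -0.  ] y [-0.  0. -1.] yaw 7.27 F [-0.06  0.14 -0.39] T [-0.03 -0.09 -0.05] w 49.959451099996826 j [-0.06  0.36  1.48  0.    1.3  -0.18]
```

View pics/s4.png

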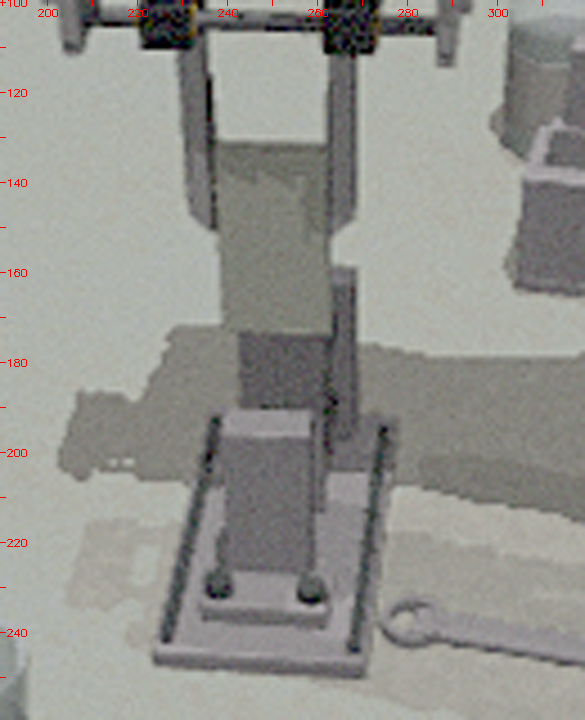

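View pics/t4.png

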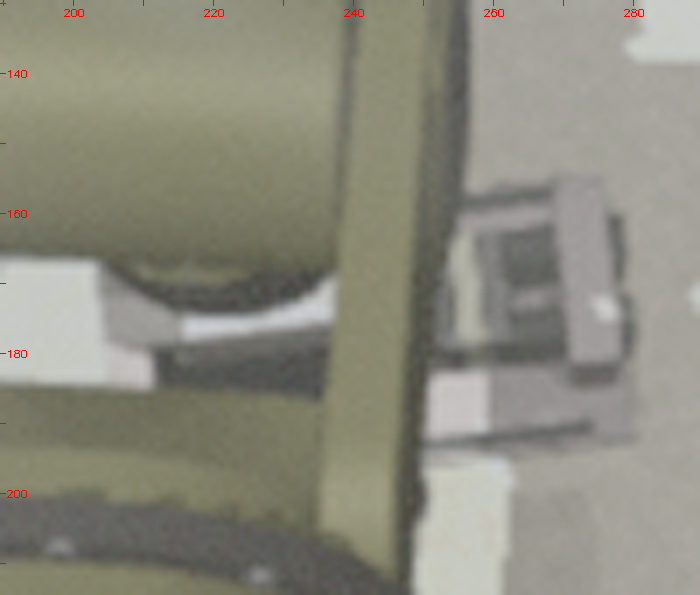

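```bash
python3 - <<'E'
from fit import *
q=[.5721,.00486,np.radians(7.27)]
print(proj("side",pose(q,[(25,6,132.8),(-25,6,132.8),(25,6,227.8),(-25,6,227.8)]))+p[15:17])
E
```

```text
[[238.7058 172.9445]
 [262.7436 173.939 ]
 [236.5462 133.019 ]
 [262.078  133.8868]]
```

Emit:
{"op": "apply_moves", "data": {"moves": "0 3 -20 0 0 0 46;0 0 -30 0 0 0 46;0 0 -30 0 0 0 46;0 0 -25 0 0 0 46;0 0 -12 0 0 0 46;0 0 0 0 0 0 46;0 0 0 0 0 0 46"}}

```text
clock: 6.0
tcp_pos: [0.5726, 0.0095, 0.0855]
eef_rot: [-1.568, -0.103, 0.101]
ft_force: [-0.2, -0.6, -0.6]
width: 0.529
```

Emit:
{"op": "apply_moves", "data": {"moves": "0 0 -3 0 0 0 46;0.5 -3 -1 0 0 0 46;0.5 -3 0 0 0 0 46;0 0 0 0 0 0 46"}}

```text
clock: 6.4
tcp_pos: [0.5734, 0.0024, 0.0808]
eef_rot: [-1.569, -0.101, 0.1]
ft_force: [0.3, -0.4, -1.4]
width: 0.53
```

Emit:
{"op": "apply_moves", "data": {"moves": "0.1 -1 0 0 0 0 46;0.1 -1 0 0 0 0 46;0 0 0 0 0 0 46"}}

```text
clock: 6.7
tcp_pos: [0.5735, 0.0008, 0.0805]
eef_rot: [-1.568, -0.101, 0.101]
ft_force: [-0.2, -0.5, -0.1]
width: 0.531
```

Emit:
{"op": "apply_moves", "data": {"moves": "0.1 -1 0 0 0 0 46;0 0 0 0 0 0 46"}}

```text
clock: 6.9
tcp_pos: [0.5735, -0.0001, 0.0804]
eef_rot: [-1.568, -0.101, 0.101]
ft_force: [-0.2, 0.4, -0.6]
width: 0.531
```

Emit:
{"op": "apply_moves", "data": {"moves": "0.1 -1 0 0 0 0 46;0 0 0 0 0 0 46"}}

```text
clock: 7.1
tcp_pos: [0.5736, -0.001, 0.0804]
eef_rot: [-1.568, -0.101, 0.101]
ft_force: [0.3, 2.3, -1.6]
width: 0.532
```

Emit:
{"op": "apply_moves", "data": {"moves": "0.1 -1 0 0 0 0 46;0 0 0 0 0 0 46"}}

```text
clock: 7.3
tcp_pos: [0.5737, -0.0018, 0.0804]
eef_rot: [-1.568, -0.101, 0.101]
ft_force: [0.7, 5.7, -1.8]
width: 0.529
```

Emit:
{"op": "apply_moves", "data": {"moves": "-0.2 2 0 0 0 0 46;0 0 -1 0 0 0 46;0 0 -0.7 0 0 0 46;0 0 0 0 0 0 46"}}

```text
clock: 7.7
tcp_pos: [0.5736, -0.0003, 0.0793]
eef_rot: [-1.569, -0.101, 0.101]
ft_force: [-3.2, 0.8, 5.6]
width: 0.53
```

Emit:
{"op": "apply_moves", "data": {"moves": "0 0 0.3 0 0 0 54;0 0 0 0 0 0 60;0 0 0 0 0 0 66;0 0 0 0 0 0 66"}}

```text
clock: 8.1
tcp_pos: [0.5735, -0.0001, 0.079]
eef_rot: [-1.568, -0.101, 0.101]
ft_force: [-0.0, 0.1, 1.4]
width: 0.698
```

Emit:
{"op": "apply_moves", "data": {"moves": "0 0 10 0 0 0 66;0 0 20 0 0 0 66;0 0 40 0 0 0 66;0 0 40 0 0 0 80"}}

```text
clock: 8.5
tcp_pos: [0.5732, -0.0001, 0.1908]
eef_rot: [-1.568, -0.101, 0.102]
ft_force: [-0.1, -0.0, -0.2]
width: 0.755
```

```bash
python3 - <<'E'
from st import *
import h
rp()
h.crop("side",190,100,130,160,4.5,"s5")
E
```

```text
clk 8.50 tcp [573.19  -0.09 190.78] x [ 0.99  0.13 -0.  ] y [-0.  0. -1.] yaw 7.38 F [-0.11 -0.02 -0.24] T [ 0.02 -0.08  0.02] w 70.95201119860567 j [-0.06  0.37  1.48 -0.    1.28 -0.19]
```

View pics/s5.png

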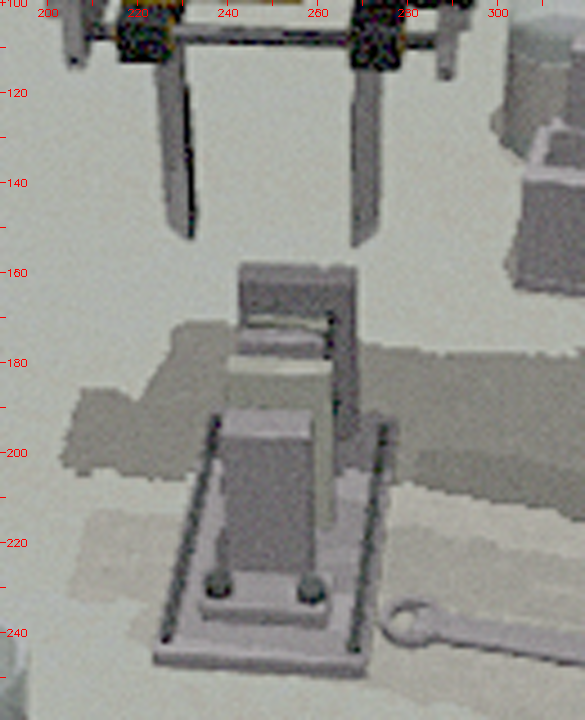

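Emit:
{"op": "apply_moves", "data": {"moves": "-10 28 5 0 0 0.8 94;-15 42 0 0 0 0.9 94;-15 42 0 0 0 0.9 94;-15 42 0 0 0 0.9 94;-15 42 0 0 0 1 94;-15 42 0 0 0 1 94;-14 42 -20 0 0 1 94;-4 11 -25 0 0 0 94"}}

```text
clock: 9.35
tcp_pos: [0.4695, 0.2945, 0.15]
eef_rot: [-1.561, -0.195, 0.191]
ft_force: [-0.8, -0.2, -0.4]
width: 0.999
```

Emit:
{"op": "apply_moves", "data": {"moves": "0 0 0 0 0 0 94;0 0 0 0 0 0 94"}}

```text
clock: 9.55
tcp_pos: [0.4708, 0.2905, 0.1498]
eef_rot: [-1.563, -0.19, 0.19]
ft_force: [0.6, -0.4, 0.0]
width: 0.998
```

```bash
python3 - <<'E'
from st import *
rp()
E
```

```text
clk 9.55 tcp [470.85 290.54 149.84] x [0.97 0.24 0.  ] y [ 0. -0. -1.] yaw 13.88 F [ 0.62 -0.39  0.03] T [-0.01 -0.12 -0.01] w 93.81953895777421 j [ 0.49  0.37  1.59 -0.    1.18  0.24]
```

Emit:
{"op": "apply_moves", "data": {"moves": "-0.5 0 -25 0 0 0 94;0 0 -25 0 0 0 94;0 0 -22 0 0 0 80;0 0 0 0 0 0 60;0 0 0 0 0 0 46;0 0 0 0 0 0 46;0 0 0 0 0 0 46;0 0 0 0 0 0 46", "grip_force": 20}}

```text
clock: 10.35
tcp_pos: [0.4704, 0.291, 0.0779]
eef_rot: [-1.562, -0.191, 0.189]
ft_force: [0.6, 0.4, 0.5]
width: 0.529
```

Emit:
{"op": "apply_moves", "data": {"moves": "0 0 10 0 0 0 46;0 0 20 0 0 0 46;0 0 30 0 0 0 46;0 0 35 0 0 0 46;0 0 30 0 0 0 46;0 0 0 0 0 0 46;0 0 0 0 0 0 46", "grip_force": 25}}

```text
clock: 11.05
tcp_pos: [0.47, 0.2909, 0.2024]
eef_rot: [-1.562, -0.191, 0.19]
ft_force: [-0.6, -0.6, -1.6]
width: 0.53
```

```bash
python3 - <<'E'
from st import *
import h
rp()
h.crop("side",180,180,160,170,4,"s6")
E
```

```text
clk 11.05 tcp [469.96 290.91 202.45] x [0.97 0.24 0.  ] y [ 0.  0. -1.] yaw 13.88 F [-0.58 -0.63 -1.64] T [-0.07 -0.14 -0.02] w 49.79725722590694 j [ 0.49  0.32  1.53 -0.    1.29  0.25]
```

View pics/s6.png

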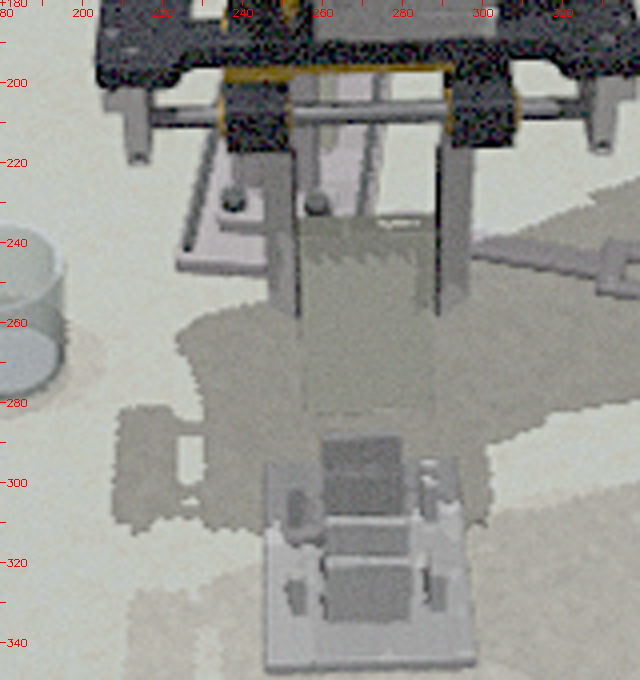

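Emit:
{"op": "apply_moves", "data": {"moves": "10 -27 0 0 0 -0.9 46;15 -40 0 0 0 -0.9 46;15 -40 0 0 0 -0.9 46;15 -40 0 0 0 -1 46;15 -40 0 0 0 -1 46;15 -40 0 0 0 -1 46;13 -35 0 0 0 -0.8 46;3.2 -10.9 0 0 0 0 46"}}

```text
clock: 11.9
tcp_pos: [0.5714, 0.015, 0.2004]
eef_rot: [-1.569, -0.097, 0.101]
ft_force: [0.4, 0.4, -1.6]
width: 0.53
```

Emit:
{"op": "apply_moves", "data": {"moves": "0 0 0 0 0 0 46;0 0 0 0 0 0 46"}}

```text
clock: 12.1
tcp_pos: [0.5707, 0.0189, 0.2013]
eef_rot: [-1.568, -0.1, 0.103]
ft_force: [-0.5, 0.4, -1.4]
width: 0.529
```

```bash
python3 - <<'E'
from st import *
import h
rp()
h.crop("side",190,100,130,160,4.5,"s7")
E
```

```text
clk 12.10 tcp [570.75  18.92 201.31] x [ 0.99  0.13 -0.  ] y [-0.  0. -1.] yaw 7.40 F [-0.47  0.36 -1.42] T [-0.01 -0.09 -0.01] w 49.75031848054745 j [-0.03  0.36  1.48  0.    1.31 -0.16]
```

View pics/s7.png

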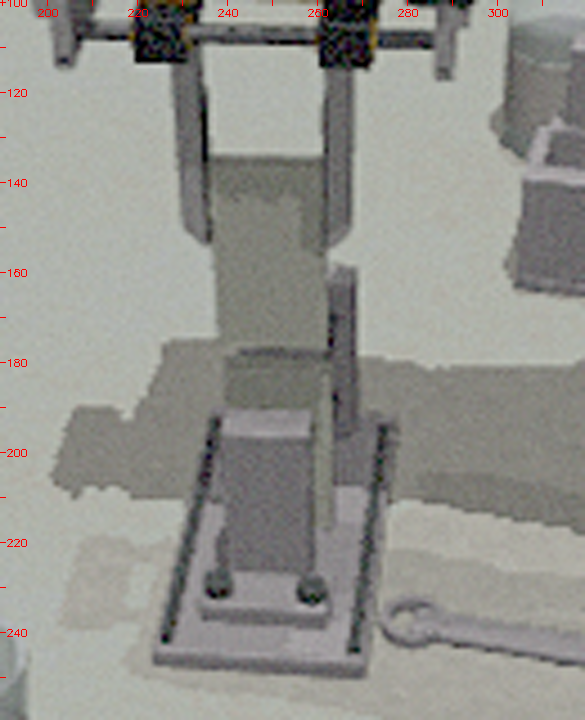

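Emit:
{"op": "apply_moves", "data": {"moves": "0 0 -20 0 0 0 46;0 0 -30 0 0 0 46;0 0 -30 0 0 0 46;0 0 -25 0 0 0 46;0 0 -13 0 0 0 46;0 0 0 0 0 0 46;0 0 0 0 0 0 46"}}

```text
clock: 12.85
tcp_pos: [0.5717, 0.0185, 0.0851]
eef_rot: [-1.568, -0.103, 0.101]
ft_force: [0.1, -0.2, -0.4]
width: 0.531
```

Emit:
{"op": "apply_moves", "data": {"moves": "0.4 -3 0 0 0 0 46;0.1 -1 0 0 0 0 46;0 0 0 0 0 0 46"}}

```text
clock: 13.15
tcp_pos: [0.572, 0.0138, 0.0847]
eef_rot: [-1.569, -0.102, 0.1]
ft_force: [-0.2, -0.2, -1.0]
width: 0.53
```

Emit:
{"op": "apply_moves", "data": {"moves": "0 0 -3 0 0 0 46;0 0 -1 0 0 0 46;0 0 0 0 0 0 46"}}

```text
clock: 13.45
tcp_pos: [0.5717, 0.014, 0.08]
eef_rot: [-1.568, -0.101, 0.101]
ft_force: [-0.9, -0.3, -1.0]
width: 0.531
```

Emit:
{"op": "apply_moves", "data": {"moves": "0.1 -1 0 0 0 0 46;0 0 0 0 0 0 46"}}

```text
clock: 13.65
tcp_pos: [0.5718, 0.0131, 0.08]
eef_rot: [-1.568, -0.101, 0.101]
ft_force: [-0.4, 0.9, -0.7]
width: 0.531
```

Emit:
{"op": "apply_moves", "data": {"moves": "0.1 -0.7 0 0 0 0 46;0 0 0 0 0 0 46"}}

```text
clock: 13.85
tcp_pos: [0.5718, 0.0125, 0.08]
eef_rot: [-1.568, -0.101, 0.101]
ft_force: [-3.4, 3.0, 0.1]
width: 0.529
```

Emit:
{"op": "apply_moves", "data": {"moves": "0.1 -0.7 0 0 0 0 46;0 0 0 0 0 0 46"}}

```text
clock: 14.05
tcp_pos: [0.572, 0.0117, 0.08]
eef_rot: [-1.568, -0.101, 0.101]
ft_force: [-1.8, 2.5, -0.5]
width: 0.528
```

Emit:
{"op": "apply_moves", "data": {"moves": "0 0.6 -0.8 0 0 0 46;0 0 0 0 0 0 46"}}

```text
clock: 14.25
tcp_pos: [0.572, 0.0119, 0.0799]
eef_rot: [-1.569, -0.101, 0.101]
ft_force: [-6.2, -0.1, 8.4]
width: 0.53
```

Emit:
{"op": "apply_moves", "data": {"moves": "0 0 0 0 0 0 54;0 0 0 0 0 0 60;0 0 0 0 0 0 66;0 0 0 0 0 0 66"}}

```text
clock: 14.65
tcp_pos: [0.5721, 0.0121, 0.0792]
eef_rot: [-1.569, -0.101, 0.101]
ft_force: [0.2, 0.4, -0.7]
width: 0.697
```

Emit:
{"op": "apply_moves", "data": {"moves": "0 0 10 0 0 0 66;0 0 20 0 0 0 66;0 0 40 0 0 0 66;0 0 50 0 0 0 80;0 0 20 0 0 0 80;0 0 0 0 0 0 80"}}

```text
clock: 15.25
tcp_pos: [0.5731, 0.0122, 0.2234]
eef_rot: [-1.569, -0.106, 0.096]
ft_force: [-0.2, -0.9, 0.0]
width: 0.846
```

```bash
python3 - <<'E'
from st import *
import h
rp()
h.crop("side",190,100,130,160,4.5,"s8")
E
```

```text
clk 15.25 tcp [573.11  12.2  223.43] x [0.99 0.13 0.01] y [ 0.01 -0.   -1.  ] yaw 7.38 F [-0.18 -0.93  0.04] T [-0.03 -0.09 -0.03] w 79.5495527569123 j [-0.04  0.34  1.45 -0.    1.34 -0.17]
```

View pics/s8.png

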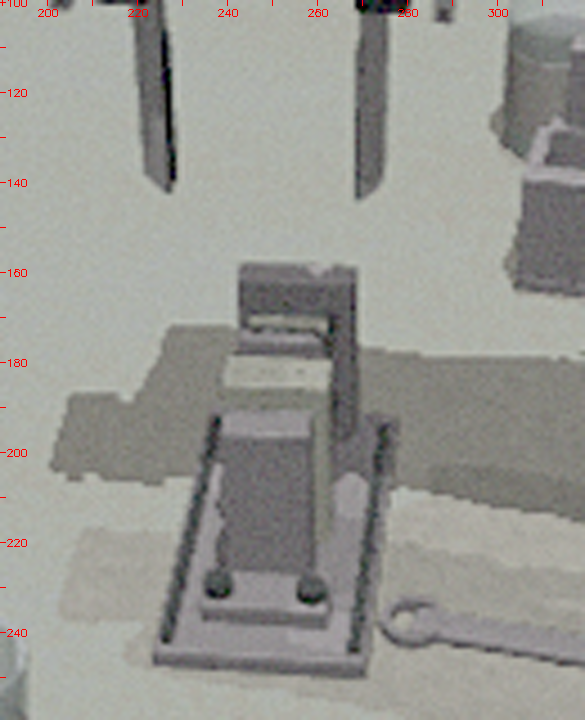

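Emit:
{"op": "apply_moves", "data": {"moves": "-10 -25 0 0 0 -0.9 80;-16 -40 0 0 0 -1 80;-16 -40 0 0 0 -1 80;-16 -40 0 0 0 -1 80;-16 -40 0 0 0 -1 80;-16 -40 0 0 0 -1 70;-16 -40 0 0 0 -1 60;-8 -18 0 0 0 -1 60"}}

```text
clock: 16.1
tcp_pos: [0.4562, -0.2731, 0.2177]
eef_rot: [-1.57, 0.011, -0.008]
ft_force: [0.6, -0.1, -0.3]
width: 0.648
```

Emit:
{"op": "apply_moves", "data": {"moves": "0 0 -20 0 0 0 60;0 0 -10 0 0 0 60;0 0 0 0 0 0 60"}}

```text
clock: 16.4
tcp_pos: [0.4573, -0.27, 0.187]
eef_rot: [-1.568, 0.01, -0.004]
ft_force: [0.6, 0.2, -0.2]
width: 0.637
```

```bash
python3 - <<'E'
from st import *
import h
rp()
h.crop("side",260,40,120,140,5,"s9");h.crop("top",300,160,120,100,6,"t9")
E
```

```text
clk 16.40 tcp [ 457.3  -270.01  187.02] x [ 1.   -0.01 -0.  ] y [-0.  0. -1.] yaw -0.51 F [ 0.57  0.17 -0.21] T [-0.02 -0.06  0.02] w 59.8513387914783 j [-0.6   0.29  1.61  0.    1.25 -0.59]
```

View pics/s9.png

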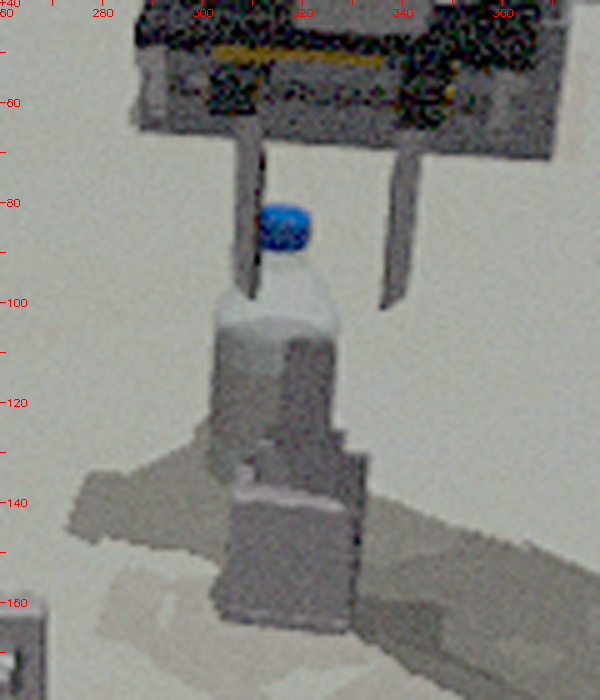

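View pics/t9.png

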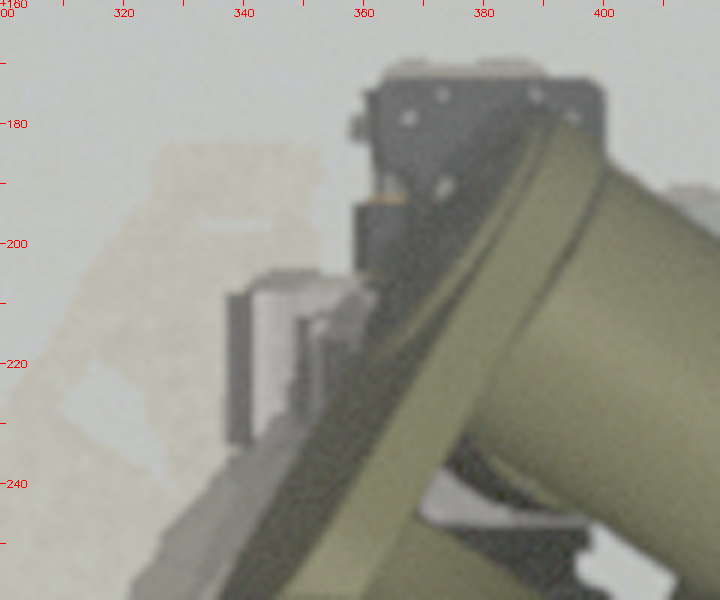

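Emit:
{"op": "apply_moves", "data": {"moves": "2 -1 -25 0 0 0 60;0 0 -25 0 0 0 60;0 0 -17 0 0 0 50;0 0 0 0 0 0 36;0 0 0 0 0 0 26;0 0 0 0 0 0 20;0 0 0 0 0 0 20;0 0 0 0 0 0 20", "grip_force": 40}}

```text
clock: 17.3
tcp_pos: [0.4605, -0.272, 0.1234]
eef_rot: [-1.572, 0.006, -0.008]
ft_force: [-0.2, 1.4, 6.8]
width: 0.252
```

```bash
python3 - <<'E'
from st import *
rp()
E
```

```text
clk 17.30 tcp [ 460.46 -272.04  123.36] x [ 1.   -0.01  0.  ] y [ 0. -0. -1.] yaw -0.52 F [-0.15  1.4   6.82] T [0.09 0.12 0.09] w 23.720516403247963 j [-0.6   0.36  1.67 -0.    1.11 -0.59]
```

Emit:
{"op": "apply_moves", "data": {"moves": "0 0 10 0 0 0 20;0 0 20 0 0 0 20;0 0 25 0 0 0 20;0 0 30 0 0 0 20;0 0 30 0 0 0 20;0 0 20 0 0 0 20;0 0 0 0 0 0 20;0 0 0 0 0 0 20", "grip_force": 55}}

```text
clock: 18.1
tcp_pos: [0.4598, -0.2716, 0.2567]
eef_rot: [-1.571, 0.008, -0.007]
ft_force: [0.4, -0.2, -2.9]
width: 0.251
```

```bash
python3 - <<'E'
from st import *
import h
rp()
h.crop("side",260,20,120,160,5,"s10")
E
```

```text
clk 18.10 tcp [ 459.81 -271.65  256.67] x [ 1.   -0.01 -0.  ] y [-0.  0. -1.] yaw -0.52 F [ 0.39 -0.23 -2.94] T [-0.05 -0.07 -0.02] w 23.570675588566246 j [-0.6   0.24  1.51 -0.    1.4  -0.59]
```

View pics/s10.png

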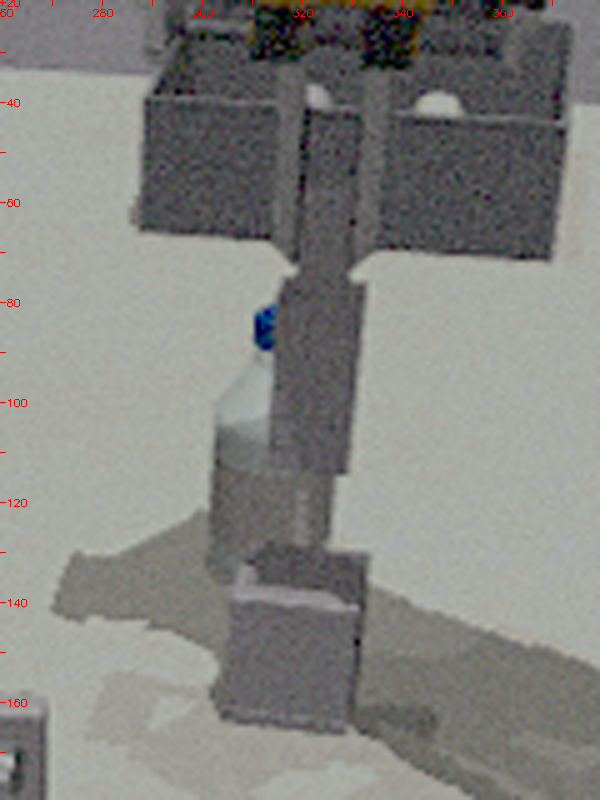

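```bash
python3 - <<'E'
from fit import *
from plant import manip
s=manip.sense();t=s["tcp_pos"]
for d in(0,1,2,3):
    q=[t[0],t[1]+d/1000,np.radians(-.5)]
    z=(t[2]*1000-115.4)
    print(d,proj("side",pose(q,[(20,13,z),(-20,13,z),(20,13,z+90),(-20,13,z+90)])).ravel()+np.tile(p[15:17],4))
i=np.mean([manip.camera("side").astype(float) for _ in range(3)],0)
crop("side",305,60,40,65,9,"s11",i,1.8)
E
```

```text
0 [312.7242 113.1325 329.0296 114.6724 314.6576  78.6889 331.7834  80.0649]
1 [312.6689 113.3228 328.9847 114.8649 314.6009  78.8648 331.7382  80.2429]
2 [312.6135 113.5133 328.9397 115.0578 314.5441  79.0409 331.6929  80.4212]
3 [312.558  113.7041 328.8947 115.2508 314.4873  79.2173 331.6476  80.5998]
```

View pics/s11.png

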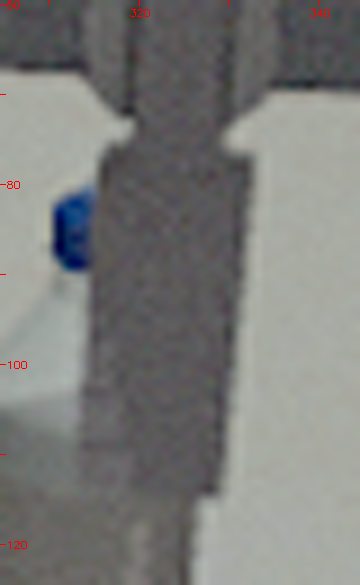

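Emit:
{"op": "apply_moves", "data": {"moves": "10 26 0 0 0 0.9 20;15 40 0 0 0 1 20;15 40 0 0 0 1 20;15 40 0 0 0 1 20;15 40 0 0 0 1 20;15 40 0 0 0 1 20;15 40 0 0 0 1 20;10.6 25.1 0 0 0 0.9 20"}}

```text
clock: 19.1
tcp_pos: [0.5709, 0.022, 0.2564]
eef_rot: [-1.568, -0.101, 0.102]
ft_force: [0.0, -1.2, -2.9]
width: 0.244
```

Emit:
{"op": "apply_moves", "data": {"moves": "0 0 0 0 0 0 20;0 0 0 0 0 0 20;0 0 0 0 0 0 20"}}

```text
clock: 19.4
tcp_pos: [0.5703, 0.0185, 0.2569]
eef_rot: [-1.569, -0.098, 0.1]
ft_force: [1.0, 0.2, -3.1]
width: 0.251
```

```bash
python3 - <<'E'
from st import *
import h
rp()
i=np.mean([manip.camera("side").astype(float) for _ in range(3)],0)
np.save("s12.npy",i)
h.crop("side",215,100,75,130,5,"s12",i,1.8)
i=np.mean([manip.camera("top").astype(float) for _ in range(2)],0)
h.crop("top",190,130,100,85,7,"t12",i,1.8)
E
```

```text
clk 19.40 tcp [570.35  18.5  256.88] x [ 0.99  0.13 -0.  ] y [-0. -0. -1.] yaw 7.22 F [ 1.01  0.2  -3.12] T [-0.02 -0.06  0.01] w 23.548455196246486 j [-0.03  0.32  1.4  -0.    1.42 -0.16]
```

View pics/s12.png

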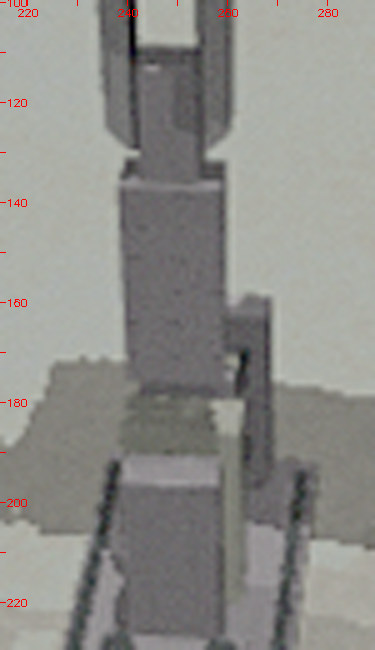

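View pics/t12.png

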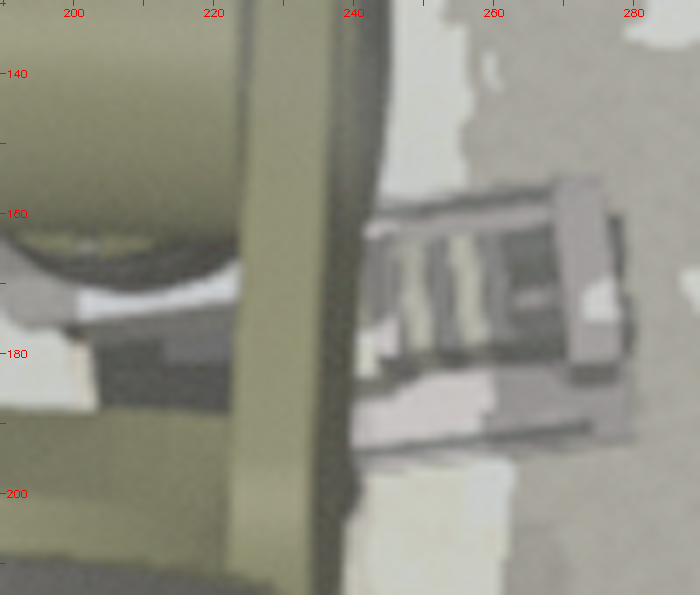

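```bash
python3 - <<'E'
from fit import *
from plant import manip
t=manip.sense()["tcp_pos"];z=t[2]*1000-115.4;th=np.radians(7.2)
for d in(0,1.5,3):
    q=[t[0]-np.sin(th)*d/1000,t[1]+np.cos(th)*d/1000,th]
    print(d,(proj("side",pose(q,[(20,13,z),(-20,13,z),(20,13,z+90),(-20,13,z+90)]))+p[15:17]).ravel())
i=np.load("s12.npy")
crop("side",232,128,36,60,11,"s13",i,1.8)
E
```

```text
0 [239.4981 175.2547 259.1603 176.0905 237.4562 136.7634 258.3    137.4995]
1.5 [239.401  175.6829 259.0871 176.5213 237.3507 137.1675 258.2212 137.9061]
3 [239.3037 176.1122 259.0137 176.9533 237.2449 137.5727 258.1422 138.3138]
```

View pics/s13.png

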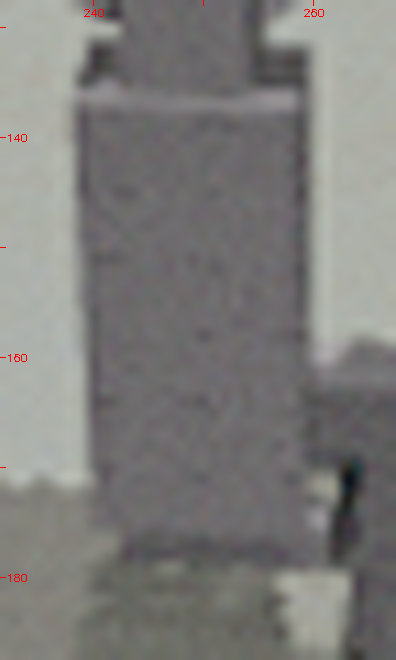

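Emit:
{"op": "apply_moves", "data": {"moves": "0 1 -15 0 0 0 20;0 0 -15 0 0 0 20;0 0 -12 0 0 0 20;0 0 -12 0 0 0 20;0 0 -10 0 0 0 20;0 0 0 0 0 0 20;0 0 0 0 0 0 20"}}

```text
clock: 20.35
tcp_pos: [0.5708, 0.0203, 0.1935]
eef_rot: [-1.569, -0.1, 0.099]
ft_force: [-0.3, 0.3, -1.9]
width: 0.251
```

Emit:
{"op": "apply_moves", "data": {"moves": "-0.1 1 0 0 0 0 20;0 0 0 0 0 0 20"}}

```text
clock: 20.55
tcp_pos: [0.5708, 0.021, 0.1938]
eef_rot: [-1.569, -0.101, 0.099]
ft_force: [-0.1, -3.7, -1.9]
width: 0.251
```

Emit:
{"op": "apply_moves", "data": {"moves": "0 -0.4 -10 0 0 0 20;0 0 -10 0 0 0 20;0 0 0 0 0 0 20"}}

```text
clock: 20.85
tcp_pos: [0.57, 0.0208, 0.1713]
eef_rot: [-1.568, -0.098, 0.101]
ft_force: [0.2, -3.0, -3.9]
width: 0.254
```

```bash
python3 - <<'E'
from st import *
import h
rp()
h.crop("side",215,100,75,130,5,"s14",None,1.8)
E
```

```text
clk 20.85 tcp [569.97  20.8  171.35] x [ 0.99  0.13 -0.  ] y [-0. -0. -1.] yaw 7.27 F [ 0.16 -2.97 -3.91] T [-0.95 -0.23 -0.08] w 23.853339419302195 j [-0.03  0.39  1.51 -0.    1.24 -0.15]
```

View pics/s14.png

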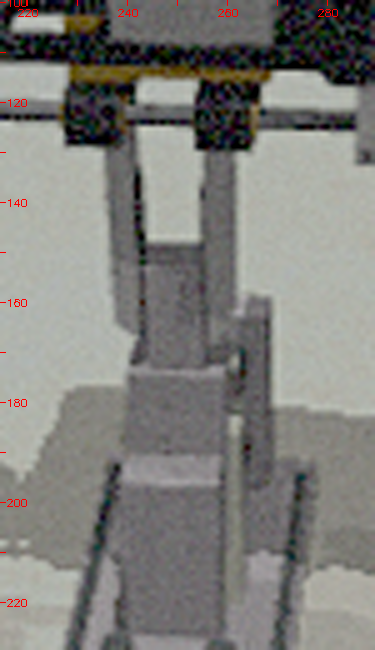

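Emit:
{"op": "apply_moves", "data": {"moves": "0 0 -2 0 0 0 20;0 0 0 0 0 0 20"}}

```text
clock: 21.1
tcp_pos: [0.5705, 0.0209, 0.1711]
eef_rot: [-1.569, -0.1, 0.1]
ft_force: [1.0, -2.4, -4.1]
width: 0.25
```

Emit:
{"op": "apply_moves", "data": {"moves": "0 0 -2 0 0 0 20;0 0 0 0 0 0 20"}}

```text
clock: 21.3
tcp_pos: [0.5708, 0.0209, 0.1695]
eef_rot: [-1.569, -0.1, 0.099]
ft_force: [1.6, -2.3, -0.3]
width: 0.256
```

Emit:
{"op": "apply_moves", "data": {"moves": "0 0 -2 0 0 0 20;0 0 0 0 0 0 20"}}

```text
clock: 21.5
tcp_pos: [0.5709, 0.021, 0.1676]
eef_rot: [-1.569, -0.101, 0.099]
ft_force: [1.3, -1.8, 3.6]
width: 0.252
```

Emit:
{"op": "apply_moves", "data": {"moves": "0 0 -2 0 0 0 20;0 0 0 0 0 0 20"}}

```text
clock: 21.7
tcp_pos: [0.5709, 0.021, 0.1657]
eef_rot: [-1.568, -0.101, 0.099]
ft_force: [0.1, -1.2, 4.3]
width: 0.252
```

Emit:
{"op": "apply_moves", "data": {"moves": "0 0 -2 0 0 0 20;0 0 0 0 0 0 20"}}

```text
clock: 21.9
tcp_pos: [0.571, 0.021, 0.1639]
eef_rot: [-1.568, -0.101, 0.098]
ft_force: [0.6, -0.7, 5.3]
width: 0.251
```

```bash
python3 - <<'E'
from st import *
import h
rp()
i=np.mean([manip.camera("side").astype(float) for _ in range(3)],0)
h.crop("side",225,150,55,85,8,"s15",i,1.8)
np.save("s15.npy",i)
E
```

```text
clk 21.90 tcp [570.97  21.03 163.87] x [0.99 0.13 0.  ] y [ 0.  0. -1.] yaw 7.28 F [ 0.63 -0.74  5.33] T [-0.75 -0.4  -0.11] w 23.563427326578473 j [-0.03  0.39  1.52  0.    1.22 -0.15]
```

View pics/s15.png

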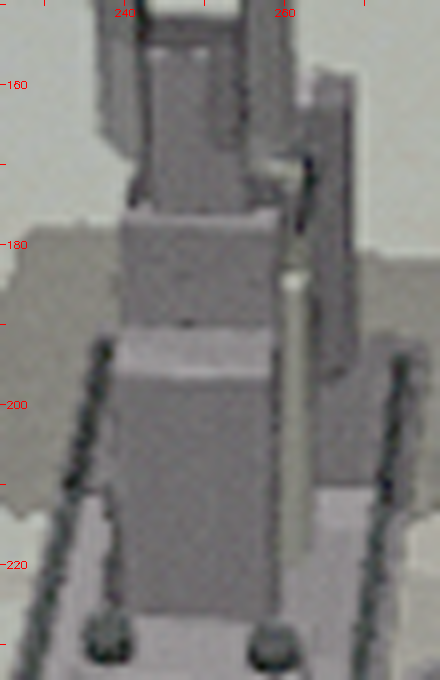

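Emit:
{"op": "apply_moves", "data": {"moves": "0 0 -2 0 0 0 20;0 0 0 0 0 0 20"}}

```text
clock: 22.25
tcp_pos: [0.5711, 0.0211, 0.1621]
eef_rot: [-1.568, -0.101, 0.098]
ft_force: [1.5, -0.9, 7.6]
width: 0.253
```

Emit:
{"op": "apply_moves", "data": {"moves": "0 0 -2 0 0 0 20;0 0 0 0 0 0 20"}}

```text
clock: 22.45
tcp_pos: [0.5712, 0.0211, 0.1603]
eef_rot: [-1.568, -0.102, 0.098]
ft_force: [0.6, -0.2, 9.3]
width: 0.253
```

Emit:
{"op": "apply_moves", "data": {"moves": "0 0 -2 0 0 0 20;0 0 0 0 0 0 20"}}

```text
clock: 22.65
tcp_pos: [0.5713, 0.0212, 0.1587]
eef_rot: [-1.568, -0.102, 0.097]
ft_force: [0.9, -0.2, 11.4]
width: 0.25
```

```bash
python3 - <<'E'
from st import *
import h
rp()
i=np.mean([manip.camera("side").astype(float) for _ in range(3)],0)
h.crop("side",225,150,55,85,8,"s16",i,1.8)
i=np.mean([manip.camera("top").astype(float) for _ in range(2)],0)
h.crop("top",230,150,55,55,11,"t16",i,1.8);rp()
E
```

```text
clk 22.65 tcp [571.34  21.2  158.67] x [0.99 0.13 0.  ] y [ 0.  0. -1.] yaw 7.28 F [ 0.9  -0.18 11.38] T [-0.63 -0.28 -0.2 ] w 23.462977554037657 j [-0.03  0.4   1.53  0.    1.21 -0.15]
clk 22.90 tcp [571.35  21.2  158.67] x [0.99 0.13 0.  ] y [ 0.  0. -1.] yaw 7.28 F [-0.37  0.58 11.95] T [-0.59 -0.18 -0.14] w 23.91410671491303 j [-0.03  0.4   1.53  0.    1.21 -0.15]
```

View pics/s16.png

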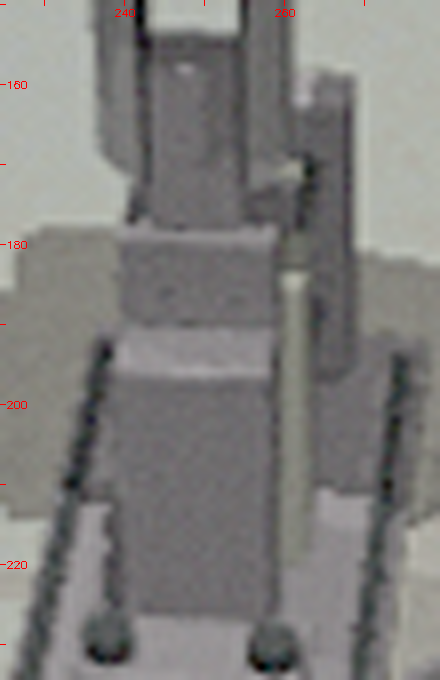

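View pics/t16.png

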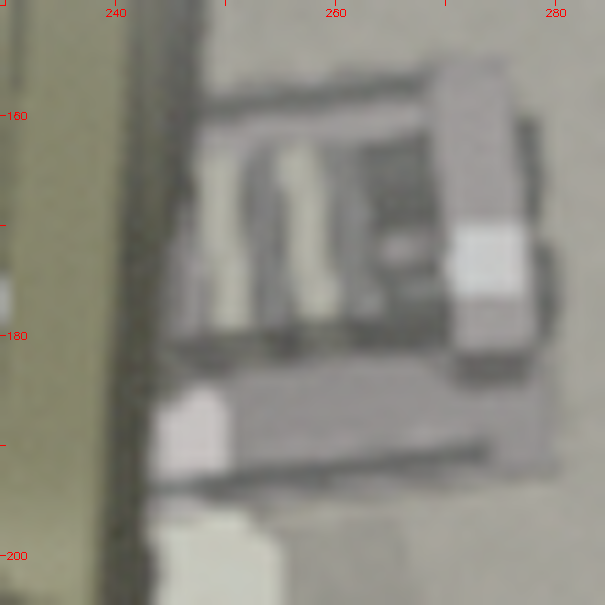

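```bash
python3 - <<'E'
import cv2,numpy as np
def prof(f,u0,v0,s,off=0):
    im=cv2.imread(f).astype(float);g=im.mean(2)
    us=np.arange(246,275,.1);out=[]
    vs=np.arange(168,177,.5)
    U,V=np.meshgrid(us,vs)
    # shear: follow yaw (u shifts ~0.127 per v)
    U=U+(V-172)*0.127
    g=cv2.remap(g.astype(np.float32),((U-u0+.5)*s-.5).astype(np.float32),((V-v0+.5)*s-.5).astype(np.float32),1)
    return us,g.mean(0)
a=prof("pics/t12.png",190,130,7);b=prof("pics/t16.png",230,150,11);c=prof("pics/t4.png",190,130,7)
us=a[0]
def shift(p,q,lo,hi):
    m=(us>=lo)&(us<hi);best=[]
    for k in range(-40,41):
        idx=np.where(m)[0];best.append((np.corrcoef(p[idx],q[idx+k])[0,1] if idx.max()+k<len(q) and idx.min()+k>=0 else -1,k*.1))
    return max(best)
print("stripes t12->t16",shift(a[1],b[1],253,260.5),shift(a[1],b[1],250,260.5))
print("block",shift(a[1],b[1],264,270.5))
print("t4->t16",shift(c[1],b[1],253,260.5),shift(c[1],b[1],264,270.5))
E
```

```text
stripes t12->t16 (np.float64(0.9998122221551541), 1.1) (np.float64(0.9988408405021636), 1.1)
block (np.float64(0.9815040373797302), -0.1)
t4->t16 (np.float64(0.9901607866457283), 1.3) (np.float64(0.9842918915975999), 0.0)
```

Emit:
{"op": "apply_moves", "data": {"moves": "0 0 0 0 0 0 20;0 0 0 0 0 0 20;0 0 0 0 0 0 20;0 0 0 0 0 0 20;0 0 0 0 0 0 20"}}

```text
clock: 23.4
tcp_pos: [0.5713, 0.0212, 0.1587]
eef_rot: [-1.568, -0.102, 0.097]
ft_force: [-0.1, 0.4, 11.9]
width: 0.254
```

```bash
python3 - <<'E'
from st import *
import cv2
rp()
cv2.imwrite("pics/final.png",cv2.resize(manip.camera("side")[:,:,::-1],(800,600)))
E
```

```text
clk 23.40 tcp [571.35  21.19 158.69] x [0.99 0.13 0.  ] y [ 0.  0. -1.] yaw 7.28 F [-0.05  0.38 11.95] T [-0.59 -0.19 -0.19] w 23.8521886570481 j [-0.03  0.4   1.53  0.    1.21 -0.15]
```

View pics/final.png

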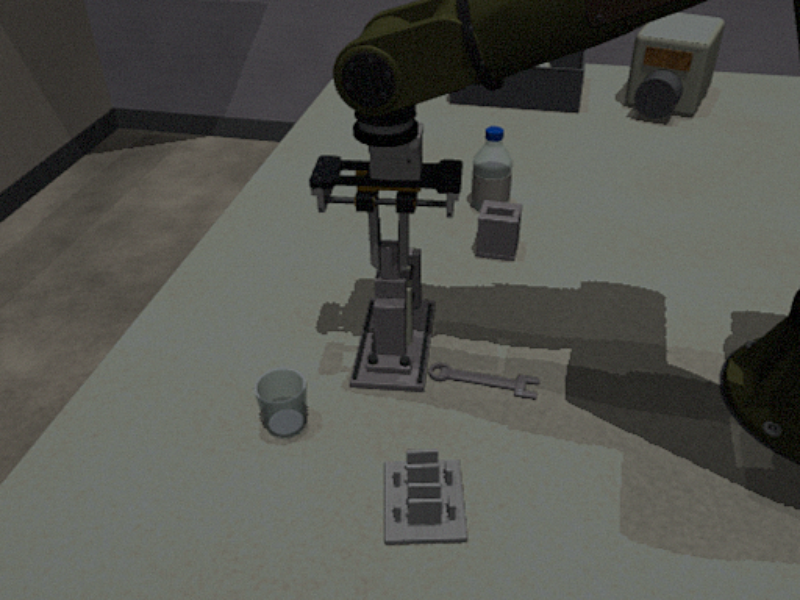

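The wedge is seated and still gripped, the push holds steady at about 12 N on the wrist, and the bottle, beaker and spanner are where they started.

```bash
python3 -c "
from plant import manip;print(manip.hand_in())"
```

```text
the job is handed in; nothing more can be done
None
```

I measured the gap at about 42 mm, so I stood both spacers side by side against the pressure plate. I then pulled the wedge from its cup and pushed it tip down against the end stop. I handed the job in at 23.4 s, still gripping the wedge and pressing it down; no verdict was reported.

What the last checks showed:
- **Downward push:** the wrist force was steady at about 12 N up. That is roughly 14–15 N of push on the wedge once its weight is counted, inside the 8–17 N range.
- **Pressure plate:** the cassettes had shifted about 1.1–1.3 pixels in the top picture, which is 2.6–3.0 mm. The distance the wedge went down after first contact gives about 2.8 mm.
- **Stop contact:** I felt the wedge touch the stop about 2 mm earlier than the images predicted. First resistance while pushing down also came with about 17 mm of space left, against 18.4 mm from the images. The force on the stop at the end was not measured; I infer it from the spring.
- **Other objects:** the final picture shows the wedge upright between the spacers and the stop. The bottle, beaker and spanner look unmoved, though I compared them by eye only.

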